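# Snap the surgical handpiece into its cassette clips

## Task

Put the straight surgical handpiece away in the steel cassette: take it from its white rest and snap it down into both spring clips, nose towards the nose guard but still short of it, pressing in one end at a time, gently, until you feel it bottom and no harder. Then slide it forwards so that its nose enters the guard, until its tail cap just rests against the rear clip; let go of it there, and leave everything else where it is.

Things in the scene. Friction and masses are not known exactly. Their poses are not given: they have to be found in the camera images.
- handpiece: Straight surgical handpiece with its motor, bare metal, about 0.16 kg, lying level in the rest. Origin on its long axis; x points to the nose. Smooth round barrel 18 mm in diameter from x = -55 to 69 mm, then a nose tapering to 9 mm, ending at x = 100; tail cap 25 mm in diameter from x = -72 to -55.5 mm. Balance point near the origin.
- tail (a point): Centre of the flat end face of the handpiece's tail cap (at x = -72 mm of the handpiece, on its axis).
- cassette: Open steel cassette, fixed, 180 (x) x 240 (y) mm, rim 22 mm high; origin under its centre. Clips hold the handpiece along y, nose to +y, axis at x = -30, z = 36 mm; beside it two rails 80 mm long, 29 mm apart inside, 42 mm high. Nose guard: sleeve on that axis, y = 94 to 106, bore 18. Bur strip 27 mm high at x = 62. Home: cap on the rear clip's -y face, handpiece and cassette origins at equal y; nose 6 mm in the guard.
- clip_front (a point): Front clip's middle, on the seated barrel's axis; the clips are screwed to height by hand and may stand up to 1.2 mm higher or lower than these points. 7 mm long, post 18 mm wide; two steel jaws, flared lips 26 mm apart, 13 mm above the point. Laid on the lips (10 mm short of home) the barrel's axis is 12 mm above the point; pressed 6 to 9 mm down, that end snaps; it bottoms at 12 mm.
- clip_rear (a point): Rear clip, like the front one, 104 mm from it. Pressed on the barrel 15 mm from a clip, towards the other, that end goes in at 3 to 8 N; the force falls away at the snap and rises steeply, about 7 N per mm, once the end has bottomed (on the first end pressed, the other then still stands high). Pressing both clips at once doubles the load. Posts are rigid endwise; seated, the barrel slides at 1 to 3 N.
- rest: White rest, fixed on the grey tray (tray floor 4 mm thick, rim 10 mm): foot 100 (x) x 50 x 6 mm, two V saddles 10 mm thick at x = +-36 mm, 46 mm wide; origin under its centre. The handpiece lies along x, nose to +x, axis 46 mm above the origin, its origin within 4 mm of the rest's middle; the 62 mm between the saddles are free for gripping.
- ratchet: Steel torque ratchet, 90 x 18 x 10 mm, lying loose in the cassette along its y, 60 mm from the clip line; origin under its middle. Not to be moved.
- mirror: Dental mirror, 146 mm long and 6 mm thick, lying loose on the grey tray; origin under it. Not to be moved.
- vial: Clear vial with white cap, 22 mm in diameter, 40 mm tall, standing on a corner of the grey tray; origin under it. Not to be moved.
- jaw_model: Practice jaw, 66 x 60 x 34 mm, teeth in pink gum on a plaster foot; origin under it. Not to be moved.
- pot: White ceramic pot, 60 mm in diameter, 45 mm high; origin under it. Not to be moved.
- dish: White plastic dish, 92 mm in diameter, 24 mm high; origin under it. Not to be moved.
- pen: Black pen, 130 x 11 x 13 mm, lying; origin under its middle. Not to be moved.
There are look-alikes about, which are no part of the job. There is more than one size of the handpiece; the job needs the largest.

How it is judged:
By the outcome, as a careful person would: the job done as asked, in the order asked, and still so for the second after the job is handed in, with the robot touching nothing.
It also fails if it takes over 72 s, if anything falls off the work surface, if the arm or the gripper's body presses on something with over 40 N, if the wrist force passes 120 N, or if a joint passes its speed limit or range.

## Robot

A 6-joint arm with a two-finger parallel gripper is mounted at the origin on the work surface. World frame = base frame: x ahead of the robot, y to its left, z up, the work surface at z = 0. Lengths are in m, angles in rad, forces in N, time in s.
With the tool pointing down it reaches from about 0.25 to 0.725 m from the base axis. Payload 4 kg.
Tool frame: the origin (TCP) lies midway between the tips of the shut fingers; the grasp point (between the pads) lies 19 mm behind it; y points along the fingers, x is the direction in which the jaws open and shut, and the axes are right-handed (so a half turn about y gives the same grasp; the last joint's range is limited). The gripper opens to 85 mm and grips with 20 to 120 N. Pads are 22 mm wide; open, the fingers measure 114 mm over their backs; the gripper's body (76 mm by 85 mm) begins 54 mm behind the grasp point. The pads swing forward as they close: fully open they stand 13 mm farther back than shut.
Start: joints at [-1.216, 0.241, 0.005, 1.335, 0, 1.571], TCP at [0.174, -0.469, 0.231] pointing down, gripper open.
Joint ranges: [-2.72, 2.72], [-1.05, 1.87], [-1.09, 1.28], [-1.99, 2.15], [-1.42, 1.44], [-3.14, 3.14]. Speed limits (rad/s): [2.79, 2.79, 3.14, 3.14, 3.14, 3.14].

## Interface

Orientations are given as a unit quaternion [x, y, z, w].
In Python, from workcell import bot gives the robot as it stands. The module is installed in compiled form; this text tells all that it offers.
- The arm moves only by the shell command python3 -m inch 'ROWS'. ROWS is text: rows parted by semicolons, each of 7 numbers parted by spaces: the turn, a rotation vector about the tool's x, y, z in degrees, then the shift along the tool's x, y, z in mm, then the closure, from 0 (fully open) to 1 (shut). In form: ax ay az dx dy dz fingers; .... A call has 1 to 12 rows; each row shifts and turns the commanded pose from where the row before left it, along the tool's axes as they then stand; what a row does not reach is not made up. A row lasts 1/8 s, in which the tool goes at most 62.5 mm and 10.7 degrees, less where a joint would pass 70% of its speed; a pose out of reach is approached as far as the arm can. A call with a gripper value outside its range is refused whole. The fingers move at their own pace and stop on an object; the grip force is fixed at half the most. Time passes only in rows, so rows that do not move let the fingers close. It gives the time, the measured TCP pose, the force and the opening at its end, in the units of the state.
- bot.get_obs(): the state, without advancing time (a new reading comes with each control period).
- bot.camera(name): name is "scene" or "top"; returns a dict with "color" (400x640x3 uint8, blue, green, red), "fx", "fy", "cx", "cy" (pixels), "extrinsics" (4x4, takes a point from world to camera coordinates). Camera axes: x right, y up, looking along -z (the intrinsics and any distortion apply to the point x, -y, -z); pixel columns grow to the right and rows downward; lengths in m; the calibration is good to about 2 mm. A picture is of the moment at which its call begins. There is no depth.
- bot.job_done(): hands the job in, once; it reports no verdict.
Trained networks look in the newest picture that a camera, given by its name, has taken for a name from the list of things; names that differ only in an ending like _2 or _b are one class to them, and where a whole thing is asked for, a point or a joint stands for the part that bears it (a point fixed in the world has none). Each returns a list of dicts, best first, with "conf" (0 to 1); they miss things now and then, are a little off and sometimes report something else, mostly with a low value. They report only what shows in the picture. A call takes as long as a camera call. They do not tell look-alikes from the thing itself.
- bot.look_for(name, camera): "extent" ([left, top, right, bottom] in pixels, round what is visible of it).
- bot.cut_out(name, camera): "region" (400x640 bool, what is visible of it) and "extent" ([left, top, right, bottom] in pixels, round what is visible of it).
- bot.spot_point(name, camera): "point" ([column, row] in pixels: a listed point, or the origin of a listed thing).
The state is a dict: "clock": time; "joint_pos": joint angles; "joint_vel": joint speeds; "tau": joint torques, N m; "eef_pos": TCP position; "tool_rot": TCP orientation; "ft_force": force on the tool from outside, world axes, zero at the start; "ft_torque": the same for the moment, N m; "grip_width": finger opening in m.
Only numpy, scipy, OpenCV 4.12 (cv2) and the standard library are available. Lean on these libraries where they do the work, as an engineer would, in place of code of your own. Each camera call takes 0.05 s, during which the arm holds its last target.

## Working session

There is one attempt and no reset: what is moved stays moved. The work goes in short steps, Python scripts to look and compute and a shell command to move; the robot and the scene stay as the last step left them, time stands still between calls to the robot, and variables do not carry over. Pictures are saved under pics/ and viewed, and the job is handed in when it is done.

```bash
mkdir -p pics; cat > h.py <<'E'
import numpy as np, cv2
from workcell import bot
def P(c,p):
    E=np.array(c["extrinsics"]);q=E[:3,:3]@np.array(p)+E[:3,3]
    return np.array([c["fx"]*q[0]/-q[2]+c["cx"], c["fy"]*(-q[1])/-q[2]+c["cy"]])
def U(c,px,z):
    E=np.array(c["extrinsics"]);R=E[:3,:3];o=-R.T@E[:3,3]
    d=R.T@np.array([(px[0]-c["cx"])/c["fx"],-(px[1]-c["cy"])/c["fy"],-1.])
    return o+d*(z-o[2])/d[2]
E
python3 - <<'E'
from h import *
o=bot.get_obs();print({k:np.round(v,3).tolist() for k,v in o.items()})
for n in ["scene","top"]:
    c=bot.camera(n);cv2.imwrite(f"pics/{n}0.png",c["color"])
    print(n,c["fx"],c["cx"],c["cy"],np.round(c["extrinsics"],3).tolist(),[k for k in c])
    for t in ["handpiece","tail","cassette","clip_front","clip_rear","rest","ratchet","mirror","vial","jaw_model","pot","dish","pen"]:
        print(t,[(np.round(d["point"]).tolist(),round(d["conf"],2)) for d in bot.spot_point(t,n)][:4])
E
```

```text
{'clock': 0.0, 'joint_pos': [-1.216, 0.241, 0.004, 1.335, -0.0, 1.571], 'joint_vel': [0.0, 0.001, 0.001, -0.003, 0.001, -0.002], 'tau': [0.001, -37.232, 25.241, 0.017, 0.0, -0.0], 'eef_pos': [0.173, -0.468, 0.23], 'tool_rot': [-0.58, 0.405, -0.403, 0.581], 'ft_force': [-0.322, -0.232, 0.089], 'ft_torque': [-0.02, -0.017, 0.053], 'grip_width': 0.085}
scene 508.72301355128405 315.2767661280843 196.75884390973877 [[-0.76, 0.649, 0.019, 0.437], [-0.463, -0.562, 0.686, 0.138], [0.456, 0.513, 0.728, -1.308], [0.0, 0.0, 0.0, 1.0]] ['color', 'fx', 'fy', 'cx', 'cy', 'extrinsics']
handpiece [([251.0, 146.0], 0.68), ([331.0, 127.0], 0.62), ([278.0, 230.0], 0.56)]
tail [([346.0, 122.0], 0.72), ([259.0, 131.0], 0.63), ([269.0, 210.0], 0.5)]
cassette [([411.0, 292.0], 0.63), ([342.0, 192.0], 0.43)]
clip_front [([443.0, 299.0], 0.73)]
clip_rear [([409.0, 258.0], 0.97)]
rest [([248.0, 161.0], 0.63), ([387.0, 289.0], 0.42)]
ratchet [([387.0, 288.0], 0.56)]
mirror [([219.0, 138.0], 0.58)]
vial [([298.0, 172.0], 0.6)]
jaw_model [([249.0, 163.0], 0.73), ([342.0, 190.0], 0.72), ([222.0, 140.0], 0.22)]
po
[... 221 characters left out ...]
.019, 0.987, -1.061], [0.0, 0.0, 0.0, 1.0]] ['color', 'fx', 'fy', 'cx', 'cy', 'extrinsics']
handpiece [([408.0, 204.0], 0.62), ([325.0, 181.0], 0.58), ([400.0, 293.0], 0.54)]
tail [([421.0, 222.0], 0.97), ([342.0, 183.0], 0.68)]
cassette [([222.0, 216.0], 0.62)]
clip_front [([290.0, 130.0], 0.67), ([200.0, 225.0], 0.61)]
clip_rear [([238.0, 232.0], 0.97)]
rest [([407.0, 205.0], 0.83), ([200.0, 223.0], 0.58), ([240.0, 205.0], 0.46)]
ratchet [([239.0, 206.0], 0.41)]
mirror [([440.0, 197.0], 0.65)]
vial [([364.0, 237.0], 0.49)]
jaw_model [([238.0, 229.0], 0.63), ([330.0, 246.0], 0.56)]
pot [([333.0, 138.0], 0.59)]
dish [([292.0, 129.0], 0.65)]
pen [([244.0, 126.0], 0.62), ([224.0, 216.0], 0.3)]
```

View pics/scene0.png

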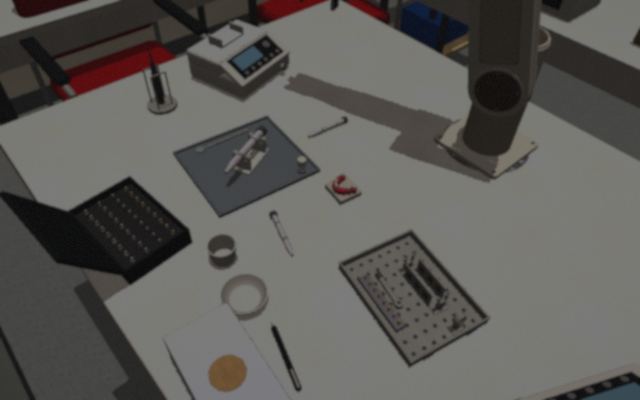

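View pics/top0.png

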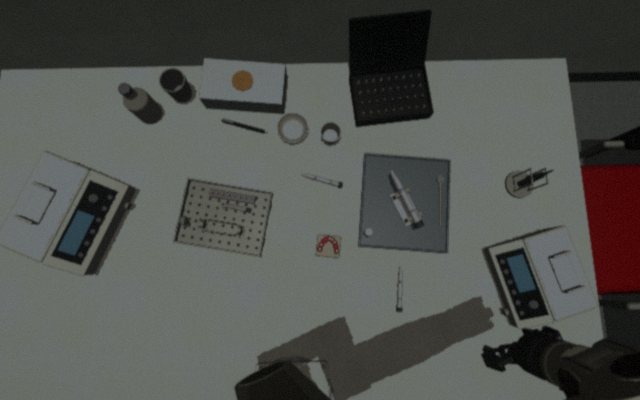

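```bash
python3 - <<'E'
import cv2
a=cv2.imread("pics/scene0.png");b=cv2.imread("pics/top0.png")
cv2.imwrite("pics/sc_crop.png",cv2.resize(a[90:250,190:390],None,fx=4,fy=3.75,interpolation=cv2.INTER_CUBIC)[:600,:800])
cv2.imwrite("pics/sc_cas.png",cv2.resize(a[220:340,330:490],None,fx=5,fy=5,interpolation=cv2.INTER_CUBIC))
cv2.imwrite("pics/top_hp.png",cv2.resize(b[160:310,290:470],None,fx=4,fy=4,interpolation=cv2.INTER_CUBIC))
cv2.imwrite("pics/top_cas.png",cv2.resize(b[160:280,160:290],None,fx=5,fy=5,interpolation=cv2.INTER_CUBIC))
E
```

```text
(no output)
```

View pics/sc_crop.png

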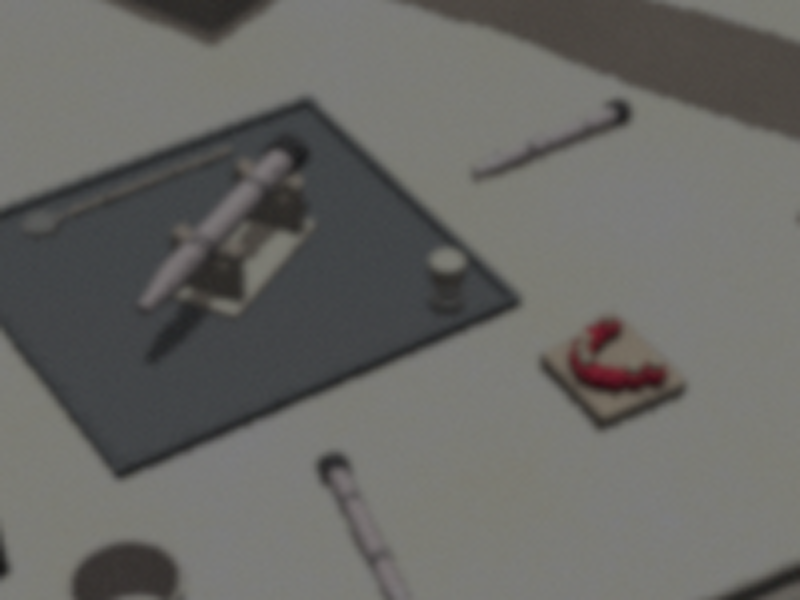

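View pics/sc_cas.png

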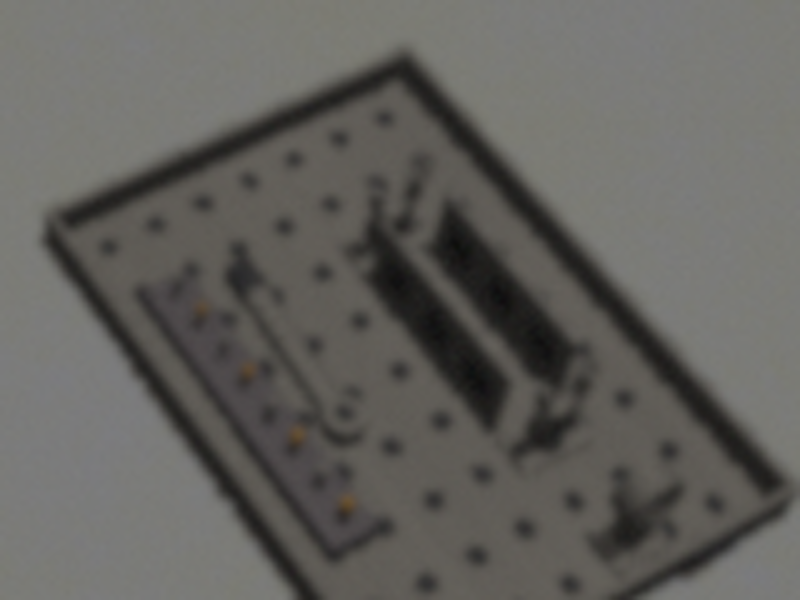

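View pics/top_hp.png

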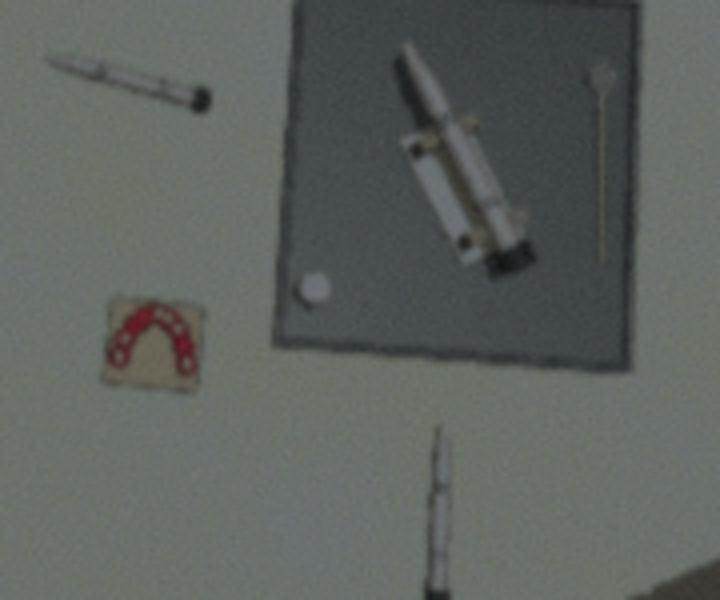

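View pics/top_cas.png

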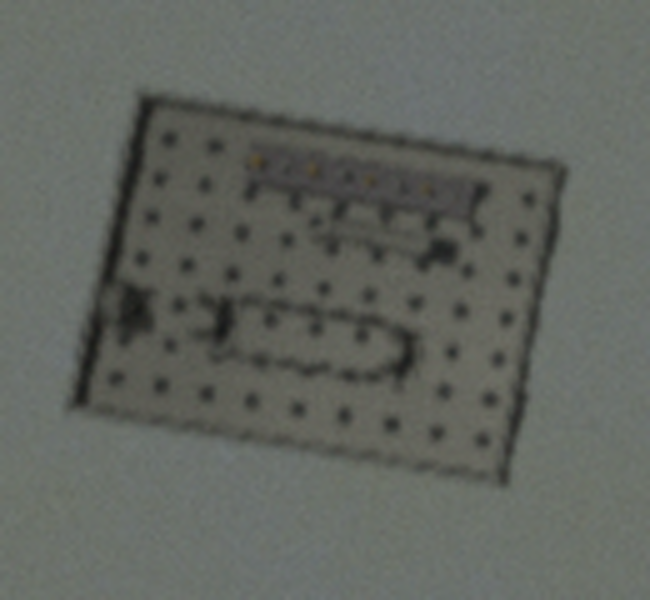

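The three handpieces, in top-camera pixels, are A (325,181) lying free, B (408,204) in the white rest, and C (400,293) lying free. B fits: it lies in the rest and is clearly the thickest and longest, as the enlarged crop shows. In that crop its nose points up-left and its dark tail cap is near (418,225). The cassette spans top (175..273, 179..256), with the nose guard on its left side, which is world +y.

Next I fit the poses from the masks.

```bash
cat > fit.py <<'E'
from h import *
from scipy.optimize import minimize
def rz(a): return np.array([[np.cos(a),-np.sin(a),0],[np.sin(a),np.cos(a),0],[0,0,1]])
S=8
def poly(c,pts):
    q=np.array([P(c,p) for p in pts]);return q
def rend(c,pts,box):
    q=(poly(c,pts)-np.array(box[:2])+0.5)*S
    h=cv2.convexHull(q.astype(np.float32)).astype(np.int32)
    m=np.zeros(((box[3]-box[1])*S,(box[2]-box[0])*S),np.uint8);cv2.fillConvexPoly(m,h,1)
    return cv2.resize(m.astype(np.float32),None,fx=1/S,fy=1/S,interpolation=cv2.INTER_AREA)
def boxpts(x0,x1,y0,y1,z0,z1): return np.array([[x,y,z] for x in(x0,x1) for y in(y0,y1) for z in(z0,z1)])/1000.
def hp():
    a=np.linspace(0,2*np.pi,16,endpoint=False);f=lambda x,r:np.c_[np.full(16,x),r*np.cos(a),r*np.sin(a)]/1000
    return [np.r_[f(-72,12.5),f(-55.5,12.5)],np.r_[f(-55.5,9),f(69,9)],np.r_[f(69,9),f(100,4.5)]]
def fit(parts,z,views,x0,th):
    # views: list (c,mask)
    bx=[]
    for c,m in views:
        ys,xs=np.where(m);bx.append([xs.min()-8,ys.min()-8,xs.max()+9,ys.max()+9])
    def cost(v):
        R=rz(v[2]);t=np.array([v[0],v[1],z]);e=0
        for (c,m),b in zip(views,bx):
            r=0
            for p in parts: r=np.maximum(r,rend(c,p@R.T+t,b))
            g=m[b[1]:b[3],b[0]:b[2]].astype(float)
            e+=np.abs(r-g).sum()/g.sum()
        return e
    best=minimize(cost,x0,method="Nelder-Mead",options=dict(initial_simplex=np.array([x0]+[[x0[0]+.006,x0[1],x0[2]],[x0[0],x0[1]+.006,x0[2]],[x0[0],x0[1],x0[2]+.06]]),maxiter=150))
    return best.x,best.fun
E
python3 - <<'E'
from fit import *
V={}
for n in ["scene","top"]:
    c=bot.camera(n);V[n]=c
    for t in ["handpiece","cassette"]:
        ds=bot.cut_out(t,n);print(n,t,[(np.round(d["extent"]).tolist(),round(d["conf"],2),int(d["region"].sum())) for d in ds])
        V[n,t]=ds
import pickle;pickle.dump(V,open("v0.pkl","wb"))
E
```

```text
scene handpiece [([266.0, 212.0, 296.0, 255.0], 0.7, 273), ([229.0, 125.0, 269.0, 174.0], 0.6, 463), ([312.0, 120.0, 345.0, 134.0], 0.55, 136)]
scene cassette [([342.0, 230.0, 491.0, 366.0], 0.87, 10720)]
top handpiece [([390.0, 171.0, 427.0, 227.0], 0.9, 482), ([396.0, 266.0, 403.0, 312.0], 0.72, 219), ([304.0, 173.0, 341.0, 187.0], 0.54, 181)]
top cassette [([175.0, 179.0, 278.0, 257.0], 0.79, 5644), ([436.0, 174.0, 445.0, 224.0], 0.28, 141)]
```

```bash
python3 - <<'E'
from fit import *
import pickle
V=pickle.load(open("v0.pkl","rb"));s,t=V["scene"],V["top"]
print("guess cas",U(t,(222,217),.022),"hp",U(t,(408,204),.05),"tail",U(t,(421,222),.05), "hp sc",U(s,(251,146),.05),"clips",U(t,(238,232),.036),U(t,(200,225),.036),U(s,(443,299),.036),U(s,(409,258),.036))
cm=[(s,V["scene","cassette"][0]["region"]),(t,V["top","cassette"][0]["region"])]
hm=[(s,V["scene","handpiece"][1]["region"]),(t,V["top","handpiece"][0]["region"])]
cas=[boxpts(-90,90,-120,120,0,22)]
g=U(t,(222,217),.022)
a=U(t,(200,225),.036)-U(t,(238,232),.036);yaw=np.arctan2(-a[0],a[1])
for vs in (cm,cm[:1],cm[1:]):
    x,f=fit(cas,0,vs,[g[0],g[1],yaw],0);print("cas",np.round(x[:2]*1000,1),np.degrees(x[2]).round(2),f)
g=U(t,(408,204),.05);b=g-U(t,(421,222),.05);yaw=np.arctan2(b[1],b[0])
for vs in (hm,hm[:1],hm[1:]):
    x,f=fit(hp(),.05,vs,[g[0],g[1],yaw],0);print("hp",np.round(x[:2]*1000,1),np.degrees(x[2]).round(2),f)
E
```

```text
guess cas [0.48520196 0.18429965 0.022     ] hp [ 0.50369614 -0.32659544  0.05      ] tail [ 0.45351352 -0.35879931  0.05      ] hp sc [ 0.50237251 -0.32081441  0.05      ] clips [0.44119591 0.13737607 0.036     ] [0.46305411 0.24033888 0.036     ] [0.46958208 0.24103693 0.036     ] [0.44821838 0.13678446 0.036     ]
cas [488.1 182.3] -11.0 0.08885089406958387
cas [488.1 181.9] -10.87 0.044814015858208954
cas [488.3 182.3] -11.1 0.04363594082211198
hp [ 507.8 -325.3] 23.86 0.266919369998118
hp [ 507.4 -325.4] 23.77 0.1236163606911447
hp [ 508.6 -325.2] 24.52 0.1385503112033195
```

```bash
cat > plan.py <<'E'
from fit import *
from scipy.spatial.transform import Rotation as Ro
CAS=(np.array([.4882,.1821,0]),np.radians(-11.0)); HP=(np.array([.5078,-.3253,.05]),np.radians(23.9))
def cw(p): return CAS[0]+rz(CAS[1])@(np.array(p)/1000.)
def plan(target,axisyaw=None):
    """rows to bring the TCP to target (world m); tool x perpendicular to axisyaw"""
    o=bot.get_obs();R=Ro.from_quat(o["tool_rot"]);M=R.as_matrix()
    x=M[:,0];cur=np.arctan2(x[1],x[0])
    print("t",round(o["clock"],2),"eef",np.round(o["eef_pos"]*1000 if not isinstance(o["eef_pos"],list) else np.array(o["eef_pos"])*1000,2),"xyaw",round(np.degrees(cur),2),"tooly",np.round(M[:,1],4),"j",np.round(o["joint_pos"],2),"w",round(o["grip_width"]*1000,1),"F",np.round(o["ft_force"],2))
    d=0
    Mt=M
    if axisyaw is not None:
        d=(axisyaw+np.pi/2-cur+np.pi/2)%np.pi-np.pi/2   # world yaw change
        # level tool too
        nx=np.array([np.cos(cur+d),np.sin(cur+d),0]);ny=np.array([0,0,-1.]);Mt=np.c_[nx,ny,np.cross(nx,ny)]
        rv=Ro.from_matrix(M.T@Mt).as_rotvec(degrees=True);print("rotvec tool deg",np.round(rv,2))
    sh=(np.array(target)-np.array(o["eef_pos"]))*1000
    print("shift before-rot axes",np.round(M.T@sh,1)," after-rot axes",np.round(Mt.T@sh,1))
E
python3 - <<'E'
from plan import *
plan([HP[0][0],HP[0][1],.15],HP[1])
V=__import__("pickle").load(open("v0.pkl","rb"))
for n in("scene","top"):
    c=V[n];k=3 if n=="scene" else 4
    b=(200,100,460,300) if n=="scene" else (170,160,290,270)
    if n=="scene":b=(330,215,500,340);k=4
    im=cv2.resize(c["color"],None,fx=k,fy=k,interpolation=cv2.INTER_CUBIC)
    im=cv2.convertScaleAbs(im,alpha=1.8)
    def L(a,bb,col):
        A=tuple(int((v+.5)*k) for v in P(c,a));B=tuple(int((v+.5)*k) for v in P(c,bb));cv2.line(im,A,B,col,1)
    r=[(-90,-120,22),(90,-120,22),(90,120,22),(-90,120,22)]
    for i in range(4):L(cw(r[i]),cw(r[(i+1)%4]),(0,255,0))
    for x in(-44.5,-15.5):L(cw((x,-40,42)),cw((x,40,42)),(0,0,255))
    for y in(-52,52):L(cw((-43,y,49)),cw((-17,y,49)),(255,255,0))
    for y in(94,106):L(cw((-39,y,45)),cw((-21,y,45)),(255,0,255))
    cv2.imwrite(f"pics/ov_{n}.png",im[b[1]*k:b[3]*k,b[0]*k:b[2]*k])
E
```

```text
t 1.7 eef [ 173.68 -468.87  231.31] xyaw -69.67 tooly [-0. -0. -1.] j [-1.22  0.24  0.    1.34 -0.    1.57] w 85.4 F [ 0.37 -0.05 -0.13]
rotvec tool deg [ 0.   -3.57  0.  ]
shift before-rot axes [-18.6  81.3 363.2]  after-rot axes [  4.1  81.3 363.6]
```

View pics/ov_scene.png

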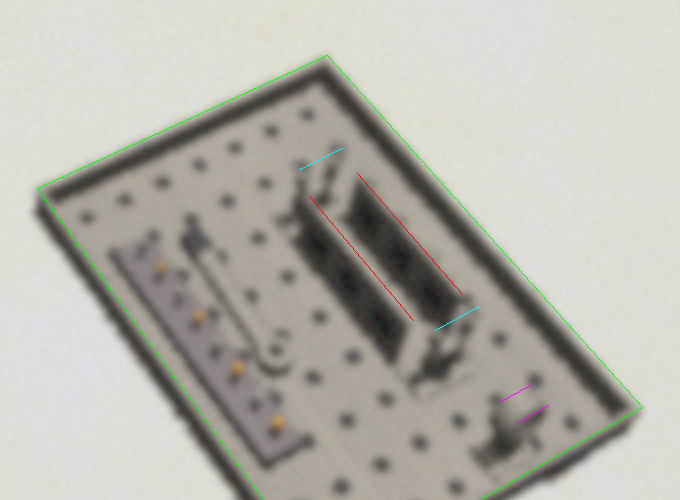

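View pics/ov_top.png

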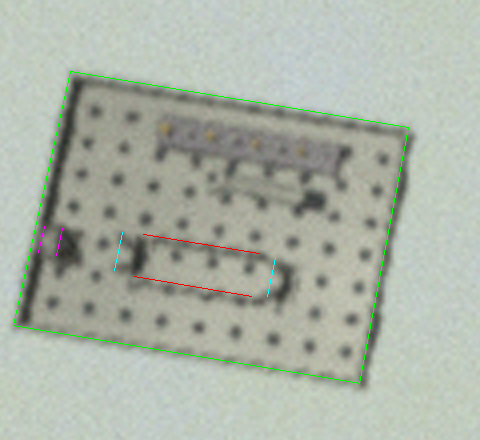

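The overlay fits: the lip dots, the rails' upper edges and the guard all coincide in the scene view at z = 42–49 mm. Next I move above the handpiece.

```bash
python3 -m inch '0 -3.6 0 0 0 0 0; 0 0 0 0.4 8 36 0; 0 0 0 0.4 8 36 0; 0 0 0 0.4 8 36 0; 0 0 0 0.4 8 36 0; 0 0 0 0.4 8 36 0; 0 0 0 0.4 8 36 0; 0 0 0 0.4 8 36 0; 0 0 0 0.4 8 36 0; 0 0 0 0.4 8 36 0; 0 0 0 0.4 8 36 0; 0 0 0 0 0 0 0'
python3 - <<'E'
from plan import *
plan([HP[0][0],HP[0][1],.046],HP[1])
E
```

```text
clock: 3.2
eef_pos: [0.506, -0.325, 0.1501]
tool_rot: [-0.593, 0.385, -0.384, 0.594]
ft_force: [-1.0, 0.2, -0.2]
grip_width: 0.0859
t 3.2 eef [ 506.01 -324.95  150.06] xyaw -65.87 tooly [-9.e-04  9.e-04 -1.e+00] j [-0.57  0.48  0.15  1.23  0.    2.15] w 85.9 F [-0.98  0.16 -0.23]
rotvec tool deg [ 0.02  0.23 -0.07]
shift before-rot axes [  1.2 104.1   1.5]  after-rot axes [  1.  104.1   1.5]
```

```bash
python3 -m inch '0 0.2 0 1 26 1.5 0; 0 0 0 0 26 0 0; 0 0 0 0 26 0 0; 0 0 0 0 20 0 0; 0 0 0 0 6.5 0 0; 0 0 0 0 0 0 0.3'
python3 - <<'E'
from plan import *
plan([HP[0][0],HP[0][1],.046],HP[1])
for n in ("scene","top"):
    c=bot.camera(n);b=(200,90,320,190) if n=="scene" else (350,150,470,250)
    cv2.imwrite(f"pics/g_{n}.png",cv2.convertScaleAbs(cv2.resize(c["color"][b[1]:b[3],b[0]:b[2]],None,fx=5,fy=5,interpolation=cv2.INTER_CUBIC),alpha=1.8))
E
```

```text
clock: 3.95
eef_pos: [0.5057, -0.3271, 0.0469]
tool_rot: [0.592, -0.387, 0.387, -0.592]
ft_force: [0.3, -0.5, -0.3]
grip_width: 0.0698
t 3.95 eef [ 505.69 -327.13   46.94] xyaw -66.31 tooly [-4.e-04  1.e-04 -1.e+00] j [-0.57  0.57  0.01  1.01 -0.    2.15] w 69.8 F [ 0.35 -0.54 -0.27]
rotvec tool deg [ 0.02 -0.21 -0.01]
shift before-rot axes [-0.8  0.9  2.7]  after-rot axes [-0.8  0.9  2.7]
```

View pics/g_scene.png

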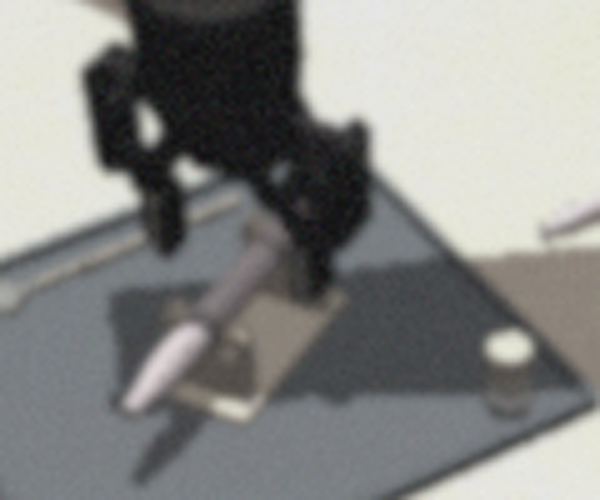

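View pics/g_top.png

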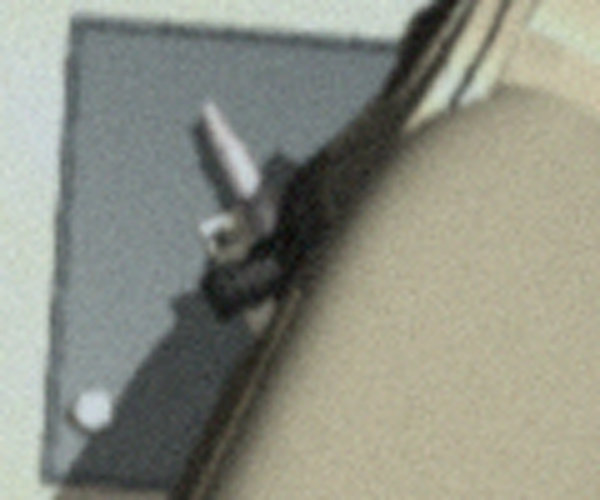

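The fingers straddle the barrel between the saddles: in the scene crop they are at (165,240) and (320,280), with the barrel at (230,280) between them. I close now.

```bash
python3 -m inch '0 -0.1 0 -0.5 0.8 2 0.5; 0 0 0 0 0 0 0.7; 0 0 0 0 0 0 1; 0 0 0 0 0 0 1; 0 0 0 0 0 0 1; 0 0 0 0 0 0 1'
python3 - <<'E'
from plan import *
plan([HP[0][0],HP[0][1],.046],HP[1])
E
```

```text
clock: 4.8
eef_pos: [0.508, -0.3251, 0.0467]
tool_rot: [-0.592, 0.386, -0.386, 0.593]
ft_force: [-1.3, 2.4, 6.3]
grip_width: 0.0156
t 4.8 eef [ 507.97 -325.1    46.73] xyaw -66.15 tooly [ 6.e-04  5.e-04 -1.e+00] j [-0.57  0.58  0.01  1.    0.    2.16] w 15.6 F [-1.32  2.45  6.31]
rotvec tool deg [-0.04 -0.05 -0.01]
shift before-rot axes [ 0.1  0.7 -0.2]  after-rot axes [ 0.1  0.7 -0.2]
```

Opening 15.6 mm, less than the 18 mm barrel, and an upward push mean the tips pinch above the axis. I open, go lower and grip again.

```bash
python3 -m inch '0 0 0 0 0 0 0.5; 0 0 0 0 0 0 0.5; 0 0 0 0 8 0 0.5; 0 0 0 0 0 0 0.7; 0 0 0 0 0 0 1; 0 0 0 0 0 0 1; 0 0 0 0 0 0 1; 0 0 0 0 0 0 1'
python3 - <<'E'
from plan import *
plan([HP[0][0],HP[0][1],.046],HP[1])
c=bot.camera("scene");b=(200,90,320,190)
cv2.imwrite("pics/g2.png",cv2.convertScaleAbs(cv2.resize(c["color"][b[1]:b[3],b[0]:b[2]],None,fx=5,fy=5,interpolation=cv2.INTER_CUBIC),alpha=1.8))
E
```

```text
clock: 5.8
eef_pos: [0.5078, -0.3256, 0.038]
tool_rot: [0.592, -0.386, 0.386, -0.592]
ft_force: [0.8, 0.4, -2.6]
grip_width: 0.0162
t 5.8 eef [ 507.79 -325.55   37.97] xyaw -66.17 tooly [-0. -0. -1.] j [-0.57  0.58  0.    0.99 -0.    2.16] w 16.2 F [ 0.82  0.44 -2.58]
rotvec tool deg [ 0.   -0.07  0.  ]
shift before-rot axes [-0.2 -8.   0.1]  after-rot axes [-0.2 -8.   0.1]
```

View pics/g2.png

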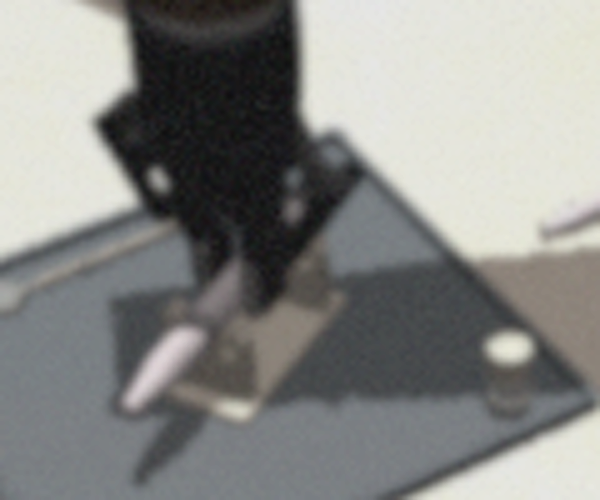

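```bash
python3 -m inch '0 0 0 0 0 0 0.6; 0 0 0 0 0 0 0.6; 0 0 0 0 -7 0 0.7; 0 0 0 0 0 0 0.75; 0 0 0 0 0 0 1; 0 0 0 0 0 0 1; 0 0 0 0 0 0 1; 0 0 0 0 0 0 1; 0 0 0 0 -5 0 1; 0 0 0 0 -10 0 1; 0 0 0 0 -25 0 1; 0 0 0 0 0 0 1'
python3 - <<'E'
from plan import *
plan([HP[0][0],HP[0][1],.046],HP[1])
c=bot.camera("scene");b=(200,70,320,190)
cv2.imwrite("pics/g3.png",cv2.convertScaleAbs(cv2.resize(c["color"][b[1]:b[3],b[0]:b[2]],None,fx=5,fy=5,interpolation=cv2.INTER_CUBIC),alpha=1.8))
E
```

```text
clock: 7.35
eef_pos: [0.5095, -0.3268, 0.0874]
tool_rot: [0.592, -0.384, 0.388, -0.592]
ft_force: [1.5, -0.3, -1.8]
grip_width: 0.0157
t 7.35 eef [ 509.5  -326.77   87.44] xyaw -66.18 tooly [ 0.0044 -0.003  -1.    ] j [-0.57  0.54  0.06  1.09 -0.    2.16] w 15.7 F [ 1.47 -0.29 -1.85]
rotvec tool deg [-0.16 -0.08  0.26]
shift before-rot axes [-2.2 41.4 -1.1]  after-rot axes [-2.  41.4 -1. ]
```

View pics/g3.png

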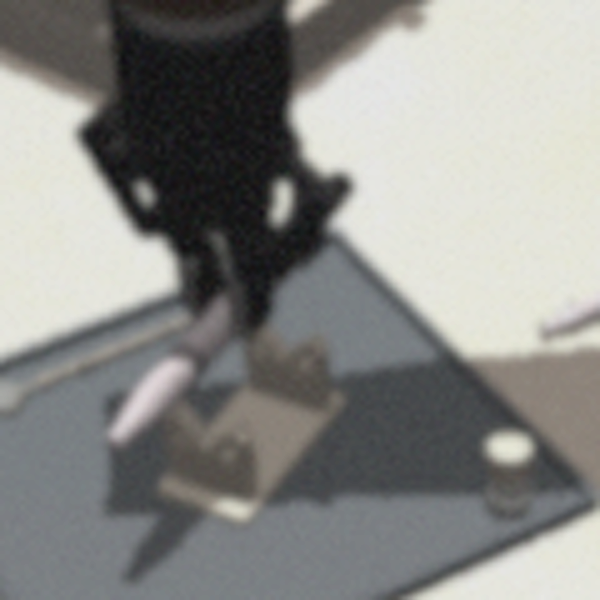

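Handpiece lifted level and clear of the saddles. I raise it, turn it and carry it to the cassette.

```bash
python3 -m inch '0 0 0 0 -30 0 1; 0 -9.2 0 0 -15 0 1; 0 -9.2 0 0 -15 0 1; 0 -9.2 0 0 0 0 1; 0 -9.2 0 0 0 0 1; 0 -9.2 0 0 0 0 1; 0 -9.1 0 0 0 0 1; 0 0 0 0 0 0 1'
python3 - <<'E'
from plan import *
plan(cw((-30,-10,100)),CAS[1]+np.pi/2)
E
```

```text
clock: 8.4
eef_pos: [0.5072, -0.3252, 0.1437]
tool_rot: [-0.703, 0.07, -0.068, 0.704]
ft_force: [-0.5, -0.2, -1.5]
grip_width: 0.015
t 8.4 eef [ 507.17 -325.22  143.72] xyaw -11.18 tooly [-0.0018  0.0011 -1.    ] j [-0.57  0.49  0.14  1.22 -0.    1.2 ] w 15.0 F [-0.49 -0.17 -1.48]
rotvec tool deg [-0.04 -0.18 -0.11]
shift before-rot axes [-146.9   44.4  483.9]  after-rot axes [-145.4   43.7  484.4]
```

```bash
python3 -m inch '0 -0.1 0 -13.2 0 44 1; 0 0 0 -13.2 0 44 1; 0 0 0 -13.2 0 44 1; 0 0 0 -13.2 0 44 1; 0 0 0 -13.2 0 44 1; 0 0 0 -13.2 0 44 1; 0 0 0 -13.2 0 44 1; 0 0 0 -13.2 0 44 1; 0 0 0 -13.2 0 44 1; 0 0 0 -13.2 0 44 1; 0 0 0 -13.2 0 44 1; 0 0 0 0 0 0 1'
python3 - <<'E'
from plan import *
plan(cw((-30,-10,65)),CAS[1]+np.pi/2)
E
```

```text
clock: 9.9
eef_pos: [0.4569, 0.18, 0.1446]
tool_rot: [-0.704, 0.067, -0.067, 0.704]
ft_force: [-0.3, -0.7, -1.7]
grip_width: 0.0153
t 9.9 eef [456.88 179.98 144.58] xyaw -10.83 tooly [-2.e-04  5.e-04 -1.e+00] j [ 0.37  0.28 -0.18  1.11  0.    2.13] w 15.3 F [-0.32 -0.72 -1.66]
rotvec tool deg [-0.03  0.17 -0.02]
shift before-rot axes [ 0.4 79.6 -2. ]  after-rot axes [ 0.3 79.6 -1.9]
```

```bash
python3 -m inch '0 0 0 0.3 20 -1 1; 0 0 0 0 20 -1 1; 0 0 0 0 20 0 1; 0 0 0 0 14 0 1; 0 0 0 0 0 0 1'
python3 - <<'E'
from plan import *
plan(cw((-30,-10,65)),CAS[1]+np.pi/2)
for n in ("scene","top"):
    c=bot.camera(n);b=(320,180,500,330) if n=="scene" else (150,160,310,280);k=4 if n=="scene" else 5
    plan(cw((-30,-10,65)),CAS[1]+np.pi/2)
    im=cv2.convertScaleAbs(cv2.resize(c["color"],None,fx=k,fy=k,interpolation=cv2.INTER_CUBIC),alpha=1.8)
    def L(a,bb,col):
        A=tuple(int((v+.5)*k) for v in P(c,a));B=tuple(int((v+.5)*k) for v in P(c,bb));cv2.line(im,A,B,col,1)
    L(cw((-30,90,70)),cw((-30,-82,70)),(0,0,255)); L(cw((-42,-82,70)),cw((-18,-82,70)),(0,0,255));L(cw((-36,90,70)),cw((-24,90,70)),(0,0,255))
    cv2.imwrite(f"pics/h_{n}.png",im[b[1]*k:b[3]*k,b[0]*k:b[2]*k])
E
```

```text
clock: 10.52
eef_pos: [0.4564, 0.1743, 0.0699]
tool_rot: [0.704, -0.069, 0.067, -0.703]
ft_force: [0.6, 0.0, -1.4]
grip_width: 0.0152
t 10.53 eef [456.39 174.3   69.86] xyaw -11.06 tooly [-0.0027 -0.0012 -1.    ] j [ 0.36  0.36 -0.29  0.93 -0.    2.13] w 15.2 F [ 0.56  0.   -1.41]
rotvec tool deg [ 0.1  -0.06 -0.14]
shift before-rot axes [-0.3  4.9  3.7]  after-rot axes [-0.3  4.9  3.7]
t 10.57 eef [457.15 174.71  70.76] xyaw -11.04 tooly [-9.e-04 -5.e-04 -1.e+00] j [ 0.37  0.35 -0.29  0.93 -0.    2.13] w 15.4 F [-0.13  0.62 -1.32]
rotvec tool deg [ 0.04 -0.04 -0.05]
shift before-rot axes [-0.9  5.8  3.2]  after-rot axes [-0.9  5.8  3.2]
t 10.62 eef [457.72 175.05  71.33] xyaw -11.02 tooly [ 4.e-04  1.e-04 -1.e+00] j [ 0.37  0.35 -0.29  0.93 -0.    2.13] w 15.0 F [ 0.91  0.23 -0.65]
rotvec tool deg [-0.01 -0.02  0.02]
shift before-rot axes [-1.4  6.3  2.7]  after-rot axes [-1.4  6.3  2.7]
```

View pics/h_scene.png

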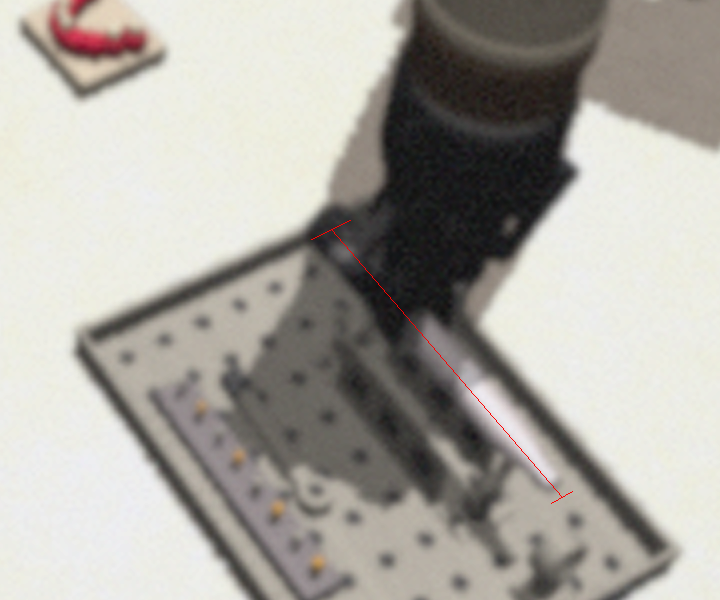

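View pics/h_top.png

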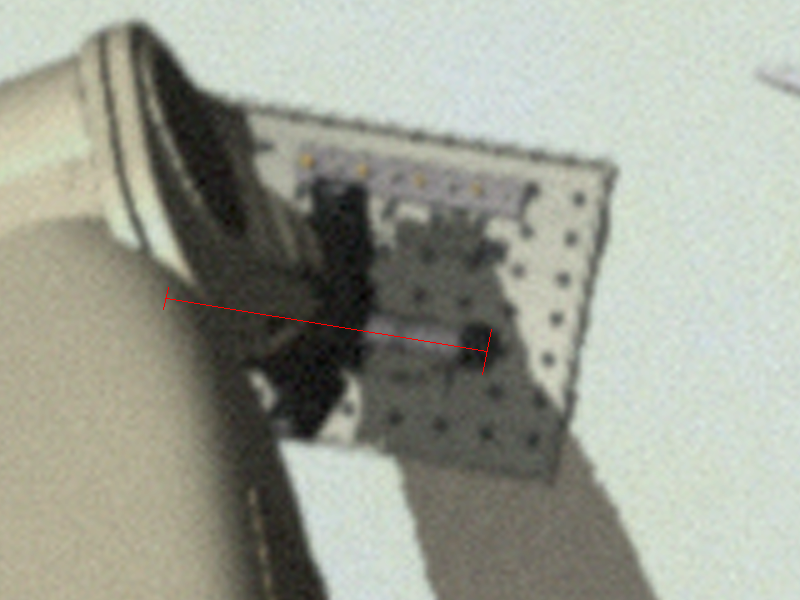

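The arm was still settling, and the handpiece sits about 3 mm back of the drawn 10-mm-short position. I take steady, averaged readings.

```bash
cat >> plan.py <<'E'
def avg(n=6):
    from scipy.spatial.transform import Rotation as Ro
    e=[];f=[];q=[]
    for i in range(n):
        bot.camera("top");o=bot.get_obs();e.append(o["eef_pos"]);f.append(o["ft_force"]);q.append(Ro.from_quat(o["tool_rot"]).as_matrix())
    e=np.mean(e,0);M=np.mean(q,0);l=rz(CAS[1]).T@(e-CAS[0])*1000
    print("t",round(o["clock"],2),"eef",np.round(e*1000,2),"cas-local",np.round(l,2),"F",np.round(np.mean(f,0),2),"xyaw",np.degrees(np.arctan2(M[1,0],M[0,0])).round(2),"tilt",np.round(M[2,[0,2]],4),"w",round(o["grip_width"]*1000,1))
E
python3 -m inch '0 0 0 0 0 0 1; 0 0 0 0 0 0 1'
python3 - <<'E'
from plan import *
avg()
E
```

```text
clock: 10.88
eef_pos: [0.4579, 0.1754, 0.0717]
tool_rot: [-0.704, 0.067, -0.068, 0.704]
ft_force: [0.3, 0.3, -1.2]
grip_width: 0.0152
t 11.18 eef [457.53 175.34  71.31] cas-local [-28.81 -12.49  71.31] F [-0.21 -0.21 -1.77] xyaw -10.97 tilt [0.0005 0.0003] w 15.6
```

```bash
python3 -m inch '0 0 0 -1.2 7 2.5 1; 0 0 0 0 7 0 1; 0 0 0 0 0 0 1; 0 0 0 0 0 0 1; 0 0 0 0 0 0 1'
python3 - <<'E'
from plan import *
avg()
for n in ("scene","top"):
    c=bot.camera(n);b=(370,220,500,330) if n=="scene" else (210,190,290,250);k=6 if n=="scene" else 10
    im=cv2.convertScaleAbs(cv2.resize(c["color"],None,fx=k,fy=k,interpolation=cv2.INTER_CUBIC),alpha=1.8)
    def L(a,bb,col):
        A=tuple(int((v+.5)*k) for v in P(c,a));B=tuple(int((v+.5)*k) for v in P(c,bb));cv2.line(im,A,B,col,1)
    z=62
    for dx in (-9,9):L(cw((-30+dx,59,z)),cw((-30+dx,-65,z)),(0,0,255))
    for dx in (-1,1):L(cw((-30+9*dx,59,z)),cw((-30+4.5*dx,90,z)),(0,0,255))
    L(cw((-42,-82,z)),cw((-18,-82,z)),(0,0,255));L(cw((-34,90,z)),cw((-26,90,z)),(0,0,255));L(cw((-42.5,-65.5,z)),cw((-17.5,-65.5,z)),(0,0,255))
    for y in(-52,52):L(cw((-43,y,49)),cw((-17,y,49)),(255,255,0))
    for y in(94,106):L(cw((-39,y,45)),cw((-21,y,45)),(255,0,255))
    cv2.imwrite(f"pics/i_{n}.png",im[b[1]*k:b[3]*k,b[0]*k:b[2]*k])
E
```

```text
clock: 11.8
eef_pos: [0.4568, 0.1779, 0.0572]
tool_rot: [-0.704, 0.067, -0.068, 0.704]
ft_force: [0.0, -0.3, -2.4]
grip_width: 0.0153
t 12.1 eef [456.8  177.94  57.18] cas-local [-30.03 -10.07  57.18] F [ 0.07  0.41 -1.17] xyaw -10.97 tilt [0.0003 0.0002] w 15.2
```

View pics/i_scene.png

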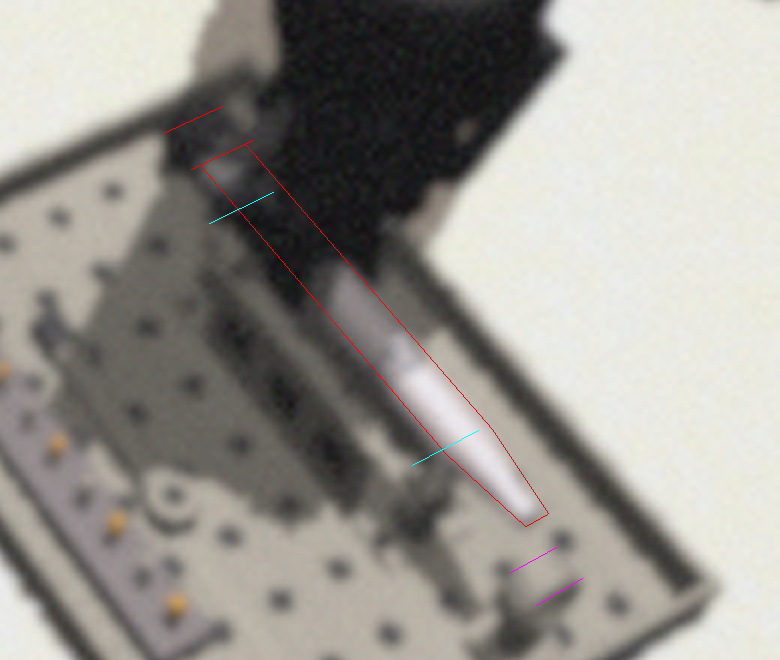

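View pics/i_top.png

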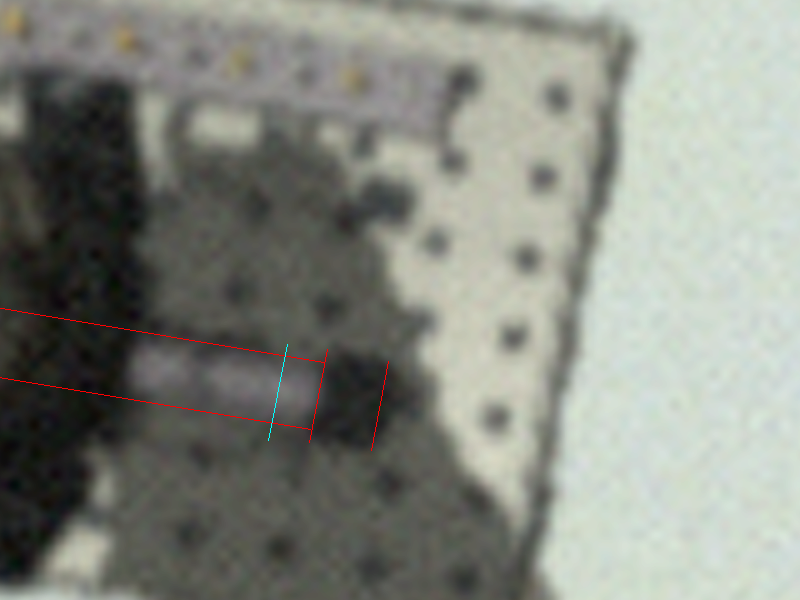

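Handpiece and clips line up; the drawn outline at axis z = 62 fits both views within about 1 px. I lower it onto the lips.

```bash
python3 -m inch '0 0 0 0 5 0 1; 0 0 0 0 4 0 1; 0 0 0 0 1.5 0 1; 0 0 0 0 0 0 1; 0 0 0 0 0 0 1'
python3 - <<'E'
from plan import *
avg(3)
E
python3 -m inch '0 0 0 0 0.7 0 1; 0 0 0 0 0 0 1'
python3 -m inch '0 0 0 0 0.7 0 1; 0 0 0 0 0 0 1'
python3 -m inch '0 0 0 0 0.5 0 1; 0 0 0 0 0 0 1'
```

```text
clock: 12.82
eef_pos: [0.4567, 0.1779, 0.0465]
tool_rot: [-0.704, 0.068, -0.068, 0.704]
ft_force: [0.2, 0.8, -1.7]
grip_width: 0.0153
t 12.97 eef [456.78 177.96  46.62] cas-local [-30.05 -10.06  46.62] F [ 0.42  0.08 -1.23] xyaw -10.97 tilt [0.0002 0.0002] w 15.0
clock: 13.22
eef_pos: [0.4566, 0.1779, 0.0458]
tool_rot: [0.704, -0.068, 0.068, -0.704]
ft_force: [0.7, -0.5, -0.6]
grip_width: 0.0156
clock: 13.48
eef_pos: [0.4566, 0.178, 0.0451]
tool_rot: [-0.704, 0.068, -0.068, 0.704]
ft_force: [0.1, 0.0, -1.1]
grip_width: 0.0155
clock: 13.72
eef_pos: [0.4566, 0.178, 0.0447]
tool_rot: [-0.704, 0.068, -0.068, 0.704]
ft_force: [-0.2, 0.1, -0.8]
grip_width: 0.0153
```

```bash
for i in 1; do :; done
python3 -m inch '0 0 0 0 0.5 0 1; 0 0 0 0 0 0 1'
python3 -m inch '0 0 0 0 0.5 0 1; 0 0 0 0 0 0 1'
python3 -m inch '0 0 0 0 0.4 0 1; 0 0 0 0 0 0 1'
```

```text
clock: 13.98
eef_pos: [0.4567, 0.178, 0.0443]
tool_rot: [-0.704, 0.068, -0.068, 0.704]
ft_force: [0.3, 1.0, 1.2]
grip_width: 0.0151
clock: 14.22
eef_pos: [0.4567, 0.178, 0.0438]
tool_rot: [-0.704, 0.068, -0.068, 0.704]
ft_force: [-1.7, 0.1, 3.4]
grip_width: 0.0157
clock: 14.48
eef_pos: [0.4567, 0.178, 0.0433]
tool_rot: [-0.704, 0.068, -0.068, 0.704]
ft_force: [-2.0, 0.7, 4.2]
grip_width: 0.0154
```

Soft contact starts at TCP z ≈ 44.3 and rises only 3–5 N/mm, so these are the clip lips and not the rigid rails. I ease off a little, let go and rise.

```bash
python3 -m inch '0 0 0 0 -0.7 0 1; 0 0 0 0 0 0 0.7; 0 0 0 0 0 0 0.6; 0 0 0 0 0 0 0.5; 0 0 0 0 -15 0 0.4; 0 0 0 0 -25 0 0.4; 0 0 0 0 -30 0 0.4; 0 0 0 0 0 0 0.4; 0 0 0 0 0 0 0.4'
cat > look.py <<'E'
from plan import *
import sys
tag,y0,z,sb=sys.argv[1],float(sys.argv[2]),float(sys.argv[3]),1
for n in ("scene","top"):
    c=bot.camera(n);b=(370,220,500,330) if n=="scene" else (165,170,295,265);k=6
    im=cv2.convertScaleAbs(cv2.resize(c["color"],None,fx=k,fy=k,interpolation=cv2.INTER_CUBIC),alpha=1.8)
    def L(a,bb,col):
        A=tuple(int((v+.5)*k) for v in P(c,a));B=tuple(int((v+.5)*k) for v in P(c,bb));cv2.line(im,A,B,col,1)
    for dx in (-9,9):L(cw((-30+dx,69+y0,z)),cw((-30+dx,-55+y0,z)),(0,0,255))
    for dx in (-1,1):L(cw((-30+9*dx,69+y0,z)),cw((-30+4.5*dx,100+y0,z)),(0,0,255))
    for y in(-72,-55.5):L(cw((-42.5,y+y0,z)),cw((-17.5,y+y0,z)),(0,0,255))
    for y in(-55.5,-48.5,48.5,55.5):L(cw((-43,y,49)),cw((-17,y,49)),(255,255,0))
    for y in(94,106):L(cw((-39,y,45)),cw((-21,y,45)),(255,0,255))
    cv2.imwrite(f"pics/{tag}_{n}.png",im[b[1]*k:b[3]*k,b[0]*k:b[2]*k])
E
python3 look.py j -10 48.5; python3 -c "
from plan import *
avg(3)"
```

```text
clock: 15.6
eef_pos: [0.4565, 0.1779, 0.1141]
tool_rot: [-0.704, 0.067, -0.068, 0.704]
ft_force: [-0.4, 0.3, -0.3]
grip_width: 0.0511
t 15.85 eef [455.93 177.62 113.03] cas-local [-30.82 -10.55 113.03] F [-0.04 -0.63 -0.05] xyaw -10.97 tilt [-0.0017 -0.0011] w 51.4
```

View pics/j_scene.png

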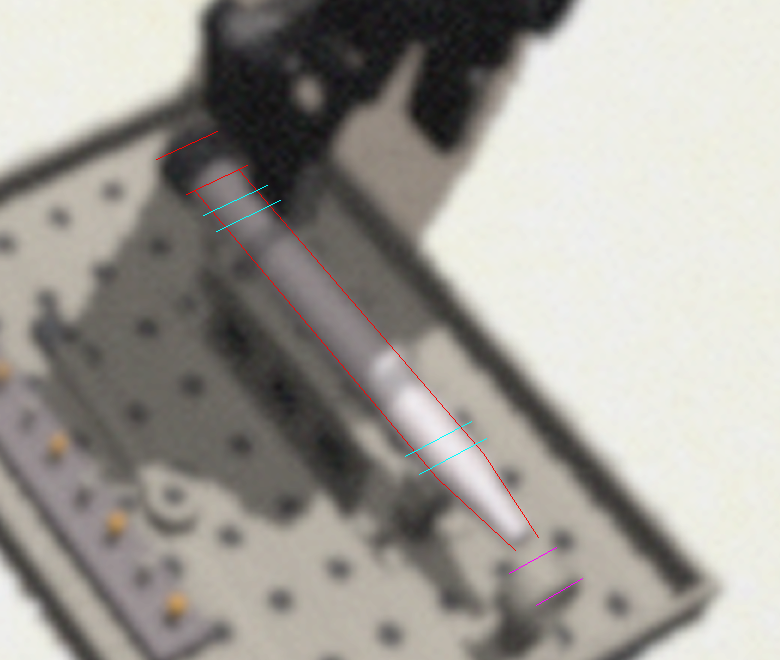

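View pics/j_top.png

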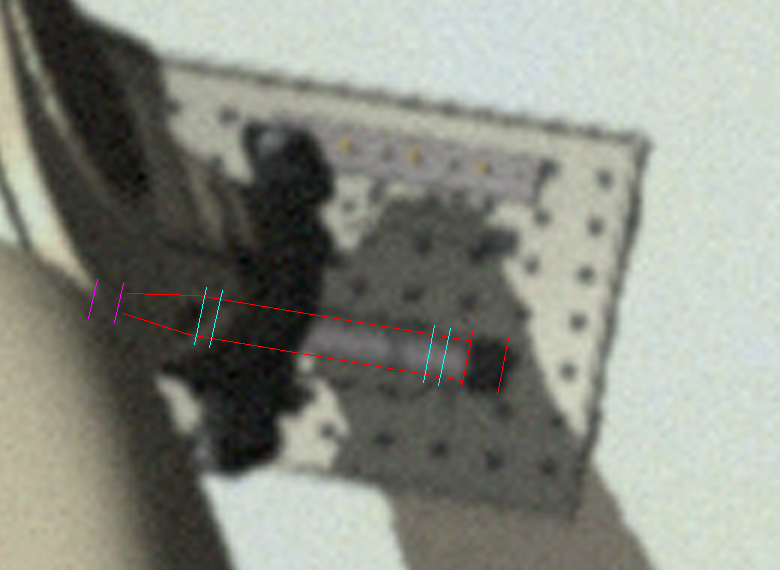

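The handpiece lies on both lips: in the scene crop the nose tip is at (518,540), short of the guard at (515,570), and the cap is clear of the rear clip. Next I shut the fingers and press the rear end first, at local y ≈ -34, which clears the clip.

```bash
python3 -m inch '0 0 0 0 0 -12 1; 0 0 0 0 0 -12 1; 0 0 0 0 20 0 1; 0 0 0 0 18 0 1; 0 0 0 0 8 0 1; 0 0 0 0 0 0 1; 0 0 0 0 0 0 1; 0 0 0 0 0 0 1'
python3 - <<'E'
from plan import *
avg(4)
E
```

```text
clock: 16.85
eef_pos: [0.4527, 0.1545, 0.0686]
tool_rot: [-0.704, 0.067, -0.068, 0.704]
ft_force: [0.0, 0.1, -0.2]
grip_width: 0.0002
t 17.05 eef [452.42 154.5   68.37] cas-local [-29.86 -33.92  68.37] F [-0.07 -0.36 -0.25] xyaw -10.97 tilt [0.0008 0.0005] w 0.1
```

```bash
python3 -m inch '0 0 0 0 4 0 1; 0 0 0 0 3 0 1; 0 0 0 0 1.5 0 1; 0 0 0 0 0 0 1; 0 0 0 0 0 0 1'
python3 -m inch '0 0 0 0 1 0 1; 0 0 0 0 0 0 1'
python3 -m inch '0 0 0 0 1 0 1; 0 0 0 0 0 0 1'
python3 -m inch '0 0 0 0 1 0 1; 0 0 0 0 0 0 1'
```

```text
clock: 17.68
eef_pos: [0.4521, 0.1543, 0.0594]
tool_rot: [-0.704, 0.068, -0.068, 0.704]
ft_force: [-1.1, 0.6, -0.8]
grip_width: -0.0001
clock: 17.92
eef_pos: [0.4521, 0.1544, 0.0584]
tool_rot: [0.704, -0.068, 0.068, -0.704]
ft_force: [0.7, -0.0, 0.3]
grip_width: 0.0002
clock: 18.18
eef_pos: [0.452, 0.1543, 0.0573]
tool_rot: [0.704, -0.068, 0.068, -0.704]
ft_force: [0.6, -0.1, -0.6]
grip_width: 0.0
clock: 18.42
eef_pos: [0.452, 0.1543, 0.0563]
tool_rot: [0.704, -0.068, 0.068, -0.704]
ft_force: [-0.6, -0.3, -0.1]
grip_width: 0.0003
```

```bash
python3 -m inch '0 0 0 0 0.8 0 1; 0 0 0 0 0 0 1'
python3 -m inch '0 0 0 0 0.8 0 1; 0 0 0 0 0 0 1'
python3 -m inch '0 0 0 0 0.8 0 1; 0 0 0 0 0 0 1'
```

```text
clock: 18.68
eef_pos: [0.4522, 0.1544, 0.0557]
tool_rot: [-0.704, 0.068, -0.068, 0.704]
ft_force: [-0.1, -0.2, 1.6]
grip_width: -0.0
clock: 18.92
eef_pos: [0.4522, 0.1543, 0.055]
tool_rot: [-0.704, 0.067, -0.068, 0.704]
ft_force: [0.8, 0.0, 4.2]
grip_width: -0.0003
clock: 19.18
eef_pos: [0.4522, 0.1544, 0.0542]
tool_rot: [-0.704, 0.067, -0.068, 0.704]
ft_force: [-0.7, -1.1, 3.6]
grip_width: -0.0003
```

```bash
python3 -m inch '0 0 0 0 0.8 0 1; 0 0 0 0 0 0 1'
python3 -m inch '0 0 0 0 0.8 0 1; 0 0 0 0 0 0 1'
python3 -m inch '0 0 0 0 0.8 0 1; 0 0 0 0 0 0 1'
python3 -m inch '0 0 0 0 0.8 0 1; 0 0 0 0 0 0 1'
```

```text
clock: 19.42
eef_pos: [0.4522, 0.1543, 0.0533]
tool_rot: [-0.704, 0.068, -0.068, 0.704]
ft_force: [0.2, -1.2, 4.2]
grip_width: 0.0005
clock: 19.68
eef_pos: [0.4522, 0.1543, 0.0523]
tool_rot: [0.704, -0.068, 0.068, -0.704]
ft_force: [-0.4, -1.8, 3.3]
grip_width: -0.0003
clock: 19.92
eef_pos: [0.452, 0.1543, 0.0514]
tool_rot: [0.704, -0.068, 0.068, -0.704]
ft_force: [0.0, -0.6, 3.0]
grip_width: 0.0001
clock: 20.18
eef_pos: [0.4519, 0.1543, 0.0505]
tool_rot: [0.704, -0.068, 0.067, -0.704]
ft_force: [0.7, -0.1, 0.3]
grip_width: -0.0
```

The force falls from 4.2 N to 0.3 N at z ≈ 50.5: the rear end has snapped. I creep on to the bottom.

```bash
python3 -m inch '0 0 0 0 0.8 0 1; 0 0 0 0 0 0 1'
python3 -m inch '0 0 0 0 0.8 0 1; 0 0 0 0 0 0 1'
python3 -m inch '0 0 0 0 0.5 0 1; 0 0 0 0 0 0 1'
python3 -m inch '0 0 0 0 0.5 0 1; 0 0 0 0 0 0 1'
```

```text
clock: 20.42
eef_pos: [0.4517, 0.1545, 0.0497]
tool_rot: [-0.704, 0.068, -0.067, 0.704]
ft_force: [0.3, -0.5, -0.2]
grip_width: 0.0001
clock: 20.68
eef_pos: [0.4519, 0.1544, 0.049]
tool_rot: [0.704, -0.068, 0.067, -0.704]
ft_force: [0.1, 0.2, 0.4]
grip_width: -0.0001
clock: 20.92
eef_pos: [0.452, 0.1544, 0.0487]
tool_rot: [-0.704, 0.068, -0.068, 0.704]
ft_force: [-0.5, -0.0, 0.1]
grip_width: -0.0001
clock: 21.18
eef_pos: [0.4521, 0.1543, 0.0482]
tool_rot: [0.704, -0.068, 0.068, -0.704]
ft_force: [0.1, 0.1, 0.3]
grip_width: -0.0
```

```bash
python3 -m inch '0 0 0 0 0.5 0 1; 0 0 0 0 0 0 1'
python3 -m inch '0 0 0 0 0.5 0 1; 0 0 0 0 0 0 1'
python3 -m inch '0 0 0 0 0.5 0 1; 0 0 0 0 0 0 1'
python3 -m inch '0 0 0 0 0.4 0 1; 0 0 0 0 0 0 1'
```

```text
clock: 21.42
eef_pos: [0.4521, 0.1543, 0.0477]
tool_rot: [0.704, -0.068, 0.068, -0.704]
ft_force: [-0.4, -1.0, 0.5]
grip_width: -0.0003
clock: 21.68
eef_pos: [0.4522, 0.1544, 0.0473]
tool_rot: [-0.704, 0.068, -0.068, 0.704]
ft_force: [-0.4, -0.9, 1.2]
grip_width: 0.0
clock: 21.92
eef_pos: [0.4522, 0.1544, 0.0469]
tool_rot: [-0.704, 0.067, -0.068, 0.704]
ft_force: [-1.2, -0.0, 2.6]
grip_width: -0.0003
clock: 22.18
eef_pos: [0.4524, 0.1544, 0.0467]
tool_rot: [-0.704, 0.067, -0.068, 0.704]
ft_force: [-1.1, -0.9, 4.5]
grip_width: -0.0
```

```bash
python3 -m inch '0 0 0 0 0.3 0 1; 0 0 0 0 0 0 1'
```

```text
clock: 22.42
eef_pos: [0.4526, 0.1544, 0.0466]
tool_rot: [-0.704, 0.067, -0.068, 0.704]
ft_force: [-0.3, -0.2, 5.8]
grip_width: 0.0002
```

The rear end has bottomed: the force rises steeply to 5.8 N. I go to the front end at local y ≈ +34.

```bash
python3 -m inch '0 0 0 0 -11 0 1; 0 0 0 0 -11 0 1; 0 0 0 0 0 23 1; 0 0 0 0 0 23 1; 0 0 0 0 0 22 1; 0 0 0 0 0 0 1; 0 0 0 0 0 0 1; 0 0 0 0 0 0 1'
python3 look.py k -10 36; python3 -c "
from plan import *
avg(3)"
```

```text
clock: 23.42
eef_pos: [0.4647, 0.2204, 0.0679]
tool_rot: [0.704, -0.068, 0.068, -0.704]
ft_force: [1.0, -0.4, 0.3]
grip_width: -0.0
t 23.68 eef [464.97 220.65  68.03] cas-local [-30.16  33.41  68.03] F [-0.   -0.08  0.5 ] xyaw -11.01 tilt [-0.0001 -0.0001] w 0.2
```

View pics/k_scene.png

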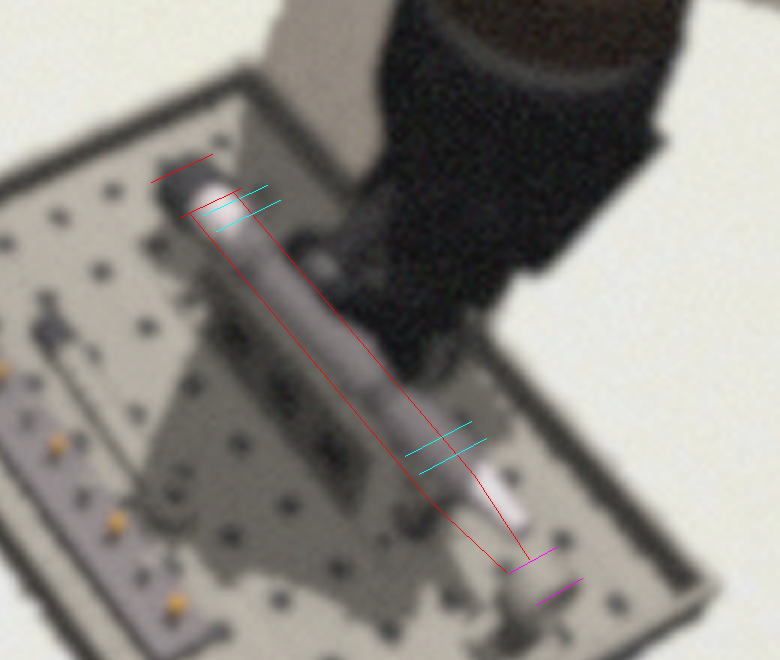

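View pics/k_top.png

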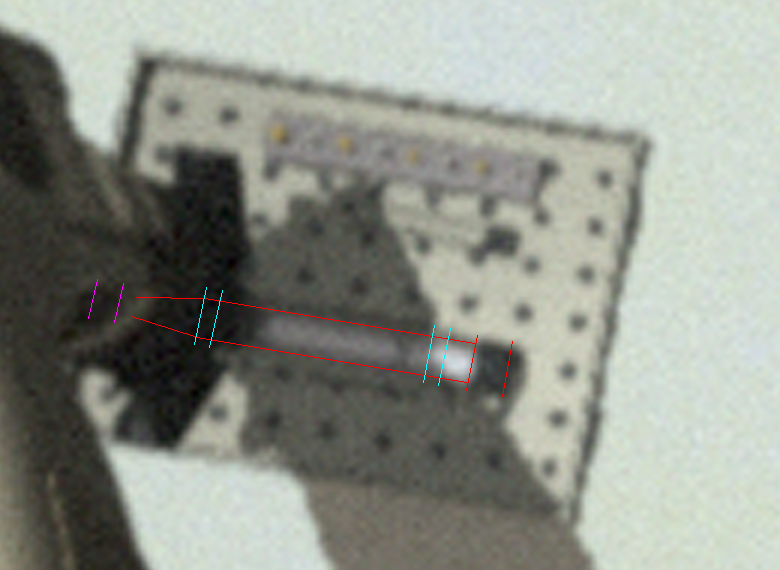

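The rear is seated in its clip and the nose still stands high (scene crop (515,520), short of the guard). I press the front end now.

```bash
python3 -m inch '0 0 0 0 5 0 1; 0 0 0 0 4 0 1; 0 0 0 0 1 0 1; 0 0 0 0 0 0 1; 0 0 0 0 0 0 1'
python3 -m inch '0 0 0 0 1 0 1; 0 0 0 0 0 0 1'
python3 -m inch '0 0 0 0 1 0 1; 0 0 0 0 0 0 1'
python3 -m inch '0 0 0 0 1 0 1; 0 0 0 0 0 0 1'
python3 -m inch '0 0 0 0 0.8 0 1; 0 0 0 0 0 0 1'
```

```text
clock: 24.3
eef_pos: [0.4651, 0.2212, 0.0581]
tool_rot: [-0.704, 0.068, -0.068, 0.704]
ft_force: [-0.2, -0.2, -0.1]
grip_width: -0.0
clock: 24.55
eef_pos: [0.465, 0.2211, 0.057]
tool_rot: [-0.704, 0.068, -0.068, 0.704]
ft_force: [0.3, 0.2, 0.3]
grip_width: 0.0004
clock: 24.8
eef_pos: [0.4651, 0.2212, 0.056]
tool_rot: [-0.704, 0.068, -0.068, 0.704]
ft_force: [0.3, 1.0, 0.1]
grip_width: 0.0005
clock: 25.05
eef_pos: [0.4652, 0.2213, 0.0552]
tool_rot: [-0.704, 0.067, -0.068, 0.704]
ft_force: [0.8, 0.2, 2.7]
grip_width: -0.0002
clock: 25.3
eef_pos: [0.4653, 0.2214, 0.0545]
tool_rot: [-0.704, 0.067, -0.068, 0.704]
ft_force: [-0.7, 1.3, 3.5]
grip_width: -0.0002
```

```bash
python3 -m inch '0 0 0 0 0.8 0 1; 0 0 0 0 0 0 1'
python3 -m inch '0 0 0 0 0.8 0 1; 0 0 0 0 0 0 1'
python3 -m inch '0 0 0 0 0.8 0 1; 0 0 0 0 0 0 1'
python3 -m inch '0 0 0 0 0.8 0 1; 0 0 0 0 0 0 1'
python3 -m inch '0 0 0 0 0.8 0 1; 0 0 0 0 0 0 1'
```

```text
clock: 25.55
eef_pos: [0.4653, 0.2214, 0.0536]
tool_rot: [-0.704, 0.067, -0.068, 0.704]
ft_force: [0.0, 0.5, 3.7]
grip_width: -0.0002
clock: 25.8
eef_pos: [0.4653, 0.2214, 0.0527]
tool_rot: [-0.704, 0.067, -0.068, 0.704]
ft_force: [0.1, 2.1, 3.1]
grip_width: -0.0002
clock: 26.05
eef_pos: [0.4652, 0.2213, 0.0518]
tool_rot: [-0.704, 0.067, -0.068, 0.704]
ft_force: [-0.2, 2.3, 4.0]
grip_width: 0.0001
clock: 26.3
eef_pos: [0.465, 0.221, 0.0508]
tool_rot: [0.704, -0.068, 0.068, -0.704]
ft_force: [0.4, 2.7, 2.9]
grip_width: -0.0001
clock: 26.55
eef_pos: [0.4648, 0.2209, 0.0499]
tool_rot: [0.704, -0.068, 0.067, -0.704]
ft_force: [0.7, 0.9, 2.9]
grip_width: -0.0
```

```bash
python3 -m inch '0 0 0 0 0.6 0 1; 0 0 0 0 0 0 1'
python3 -m inch '0 0 0 0 0.6 0 1; 0 0 0 0 0 0 1'
python3 -m inch '0 0 0 0 0.6 0 1; 0 0 0 0 0 0 1'
python3 -m inch '0 0 0 0 0.6 0 1; 0 0 0 0 0 0 1'
```

```text
clock: 26.8
eef_pos: [0.4648, 0.2209, 0.0494]
tool_rot: [0.704, -0.068, 0.067, -0.704]
ft_force: [0.7, 1.4, 2.4]
grip_width: 0.0004
clock: 27.05
eef_pos: [0.4647, 0.2208, 0.0487]
tool_rot: [0.704, -0.068, 0.067, -0.704]
ft_force: [0.6, 0.4, 1.1]
grip_width: 0.0001
clock: 27.3
eef_pos: [0.4645, 0.2207, 0.048]
tool_rot: [0.704, -0.068, 0.067, -0.704]
ft_force: [0.3, -0.3, 0.8]
grip_width: -0.0
clock: 27.55
eef_pos: [0.4647, 0.2209, 0.0475]
tool_rot: [0.704, -0.068, 0.067, -0.704]
ft_force: [0.3, 0.2, 0.1]
grip_width: -0.0001
```

The front has snapped: the force fell to about 0 at z ≈ 47.5. I creep on to the bottom.

```bash
python3 -m inch '0 0 0 0 0.6 0 1; 0 0 0 0 0 0 1'
python3 -m inch '0 0 0 0 0.5 0 1; 0 0 0 0 0 0 1'
python3 -m inch '0 0 0 0 0.5 0 1; 0 0 0 0 0 0 1'
python3 -m inch '0 0 0 0 0.4 0 1; 0 0 0 0 0 0 1'
```

```text
clock: 27.8
eef_pos: [0.4649, 0.2211, 0.0471]
tool_rot: [0.704, -0.068, 0.068, -0.704]
ft_force: [-0.2, -0.5, 0.5]
grip_width: 0.0002
clock: 28.05
eef_pos: [0.465, 0.2211, 0.0467]
tool_rot: [0.704, -0.068, 0.068, -0.704]
ft_force: [-0.2, -0.4, -0.5]
grip_width: -0.0
clock: 28.3
eef_pos: [0.465, 0.2211, 0.0462]
tool_rot: [0.704, -0.068, 0.068, -0.704]
ft_force: [0.3, -0.1, 0.1]
grip_width: 0.0003
clock: 28.55
eef_pos: [0.465, 0.2211, 0.0458]
tool_rot: [-0.704, 0.068, -0.068, 0.704]
ft_force: [0.2, -0.7, -0.5]
grip_width: 0.0001
```

```bash
python3 -m inch '0 0 0 0 0.4 0 1; 0 0 0 0 0 0 1'
python3 -m inch '0 0 0 0 0.4 0 1; 0 0 0 0 0 0 1'
python3 -m inch '0 0 0 0 0.4 0 1; 0 0 0 0 0 0 1'
```

```text
clock: 28.8
eef_pos: [0.4651, 0.2211, 0.0455]
tool_rot: [-0.704, 0.068, -0.068, 0.704]
ft_force: [-0.3, 0.8, 0.1]
grip_width: 0.0002
clock: 29.05
eef_pos: [0.4652, 0.2211, 0.0453]
tool_rot: [-0.704, 0.067, -0.068, 0.704]
ft_force: [0.0, -1.5, 2.5]
grip_width: 0.0001
clock: 29.3
eef_pos: [0.4655, 0.2212, 0.0451]
tool_rot: [-0.704, 0.067, -0.068, 0.704]
ft_force: [0.0, -1.4, 4.5]
grip_width: 0.0
```

```bash
python3 -m inch '0 0 0 0 0.2 0 1; 0 0 0 0 0 0 1'
python3 -m inch '0 0 0 0 -15 0 1; 0 0 0 0 -20 0 1; 0 0 0 0 0 -35 1; 0 0 0 0 0 -35 1; 0 0 0 0 0 -35 1; 0 0 0 0 0 -35 1; 0 0 0 0 0 0 1; 0 0 0 0 0 0 1; 0 0 0 0 0 0 1'
python3 look.py l -11 36; python3 -c "
from plan import *
avg(3)"
```

```text
clock: 29.55
eef_pos: [0.4655, 0.2212, 0.045]
tool_rot: [-0.704, 0.067, -0.068, 0.704]
ft_force: [-0.8, -0.5, 6.7]
grip_width: 0.0003
clock: 30.68
eef_pos: [0.4388, 0.0845, 0.0796]
tool_rot: [-0.704, 0.067, -0.067, 0.704]
ft_force: [0.9, -0.2, 0.4]
grip_width: 0.0002
t 30.93 eef [438.46  84.28  79.36] cas-local [ -30.16 -105.52   79.36] F [-0.47 -0.29 -0.06] xyaw -10.91 tilt [-0.0001  0.0001] w 0.4
```

View pics/l_scene.png

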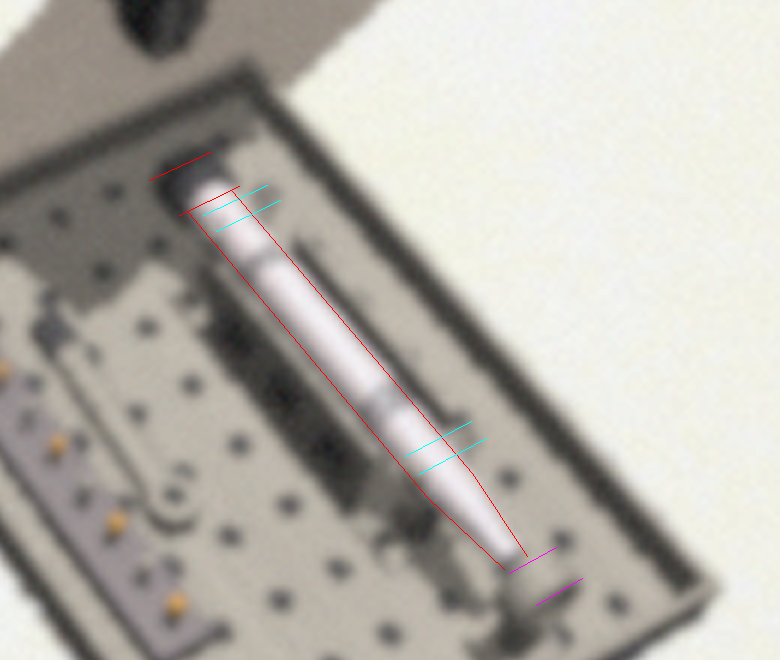

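View pics/l_top.png

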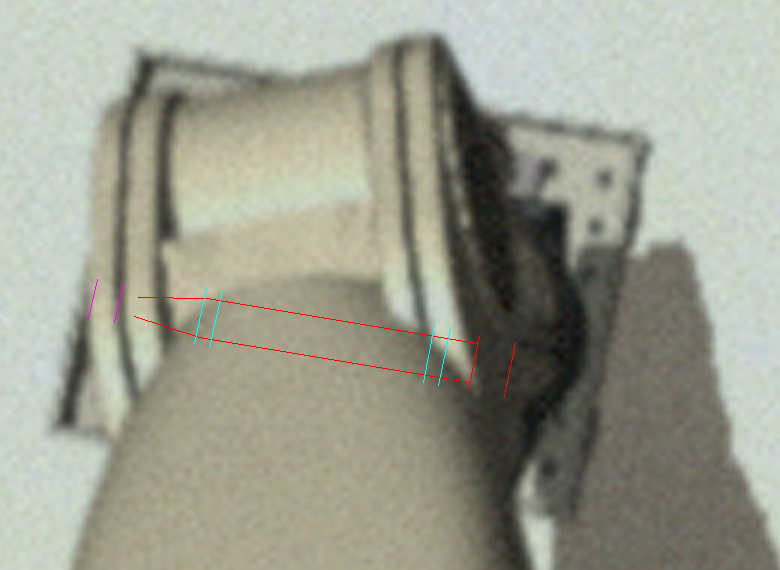

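Both ends are seated: the barrel is level and lies inside the drawn seated outline, with the nose at (512,555) still short of the guard edge (530,560). I lower behind the tail cap and push gently forward.

```bash
python3 -m inch '0 0 0 0 15 0 1; 0 0 0 0 15 0 1; 0 0 0 0 13 0 1; 0 0 0 0 2.5 0 1; 0 0 0 0 0 0 1; 0 0 0 0 0 0 1'
python3 -m inch '0 0 0 0 0 3 1; 0 0 0 0 0 3 1; 0 0 0 0 0 1 1; 0 0 0 0 0 0 1; 0 0 0 0 0 0 1'
python3 -m inch '0 0 0 0 0 1 1; 0 0 0 0 0 1 1; 0 0 0 0 0 0 1'
python3 -m inch '0 0 0 0 0 1 1; 0 0 0 0 0 0 1'
python3 -c "
from plan import *
avg(2)"
```

```text
clock: 31.68
eef_pos: [0.4389, 0.0838, 0.0344]
tool_rot: [-0.704, 0.067, -0.068, 0.704]
ft_force: [0.8, -0.0, -0.4]
grip_width: 0.0
clock: 32.3
eef_pos: [0.4397, 0.0905, 0.0339]
tool_rot: [0.704, -0.068, 0.068, -0.704]
ft_force: [0.2, 0.6, -0.1]
grip_width: -0.0001
clock: 32.67
eef_pos: [0.4401, 0.0926, 0.0339]
tool_rot: [-0.704, 0.068, -0.068, 0.704]
ft_force: [-0.7, -0.6, -0.6]
grip_width: 0.0002
clock: 32.92
eef_pos: [0.4403, 0.0935, 0.0339]
tool_rot: [-0.704, 0.068, -0.068, 0.704]
ft_force: [0.3, -0.7, 1.1]
grip_width: 0.0001
t 33.02 eef [440.29  93.51  33.91] cas-local [-30.13 -96.11  33.91] F [0.32 0.01 0.14] xyaw -10.97 tilt [ 0. -0.] w -0.1
```

```bash
python3 -m inch '0 0 0 0 0 1 1; 0 0 0 0 0 0 1'
python3 -m inch '0 0 0 0 0 1 1; 0 0 0 0 0 0 1'
python3 -m inch '0 0 0 0 0 1 1; 0 0 0 0 0 0 1'
python3 -m inch '0 0 0 0 0 1 1; 0 0 0 0 0 0 1'
python3 -m inch '0 0 0 0 0 1 1; 0 0 0 0 0 0 1'
```

```text
clock: 33.28
eef_pos: [0.4405, 0.0945, 0.0339]
tool_rot: [0.704, -0.068, 0.068, -0.704]
ft_force: [-0.1, -0.0, 0.0]
grip_width: -0.0001
clock: 33.52
eef_pos: [0.4406, 0.0953, 0.0339]
tool_rot: [0.704, -0.068, 0.068, -0.704]
ft_force: [-0.9, -1.0, -0.1]
grip_width: 0.0004
clock: 33.78
eef_pos: [0.4408, 0.0965, 0.0339]
tool_rot: [0.704, -0.068, 0.068, -0.704]
ft_force: [0.1, -1.8, -0.3]
grip_width: 0.0004
clock: 34.02
eef_pos: [0.4411, 0.0975, 0.0339]
tool_rot: [-0.704, 0.068, -0.068, 0.704]
ft_force: [0.3, -1.2, -0.3]
grip_width: 0.0002
clock: 34.28
eef_pos: [0.4413, 0.0985, 0.0339]
tool_rot: [-0.704, 0.068, -0.068, 0.704]
ft_force: [-0.3, -1.7, 1.1]
grip_width: 0.0003
```

Sliding at about 1.5 N. I continue.

```bash
python3 -m inch '0 0 0 0 0 1 1; 0 0 0 0 0 0 1'
python3 -m inch '0 0 0 0 0 1 1; 0 0 0 0 0 0 1'
python3 -m inch '0 0 0 0 0 1 1; 0 0 0 0 0 0 1'
python3 -m inch '0 0 0 0 0 1 1; 0 0 0 0 0 0 1'
python3 -m inch '0 0 0 0 0 1 1; 0 0 0 0 0 0 1'
python3 look.py m -5 36
```

```text
clock: 34.52
eef_pos: [0.4414, 0.0995, 0.0339]
tool_rot: [-0.704, 0.068, -0.068, 0.704]
ft_force: [-0.4, -1.6, 0.5]
grip_width: 0.0001
clock: 34.78
eef_pos: [0.4416, 0.1004, 0.0339]
tool_rot: [-0.704, 0.068, -0.068, 0.704]
ft_force: [-0.7, -0.9, 0.9]
grip_width: 0.0
clock: 35.02
eef_pos: [0.4418, 0.1014, 0.0339]
tool_rot: [-0.704, 0.068, -0.068, 0.704]
ft_force: [-0.2, -0.7, 0.1]
grip_width: -0.0001
clock: 35.28
eef_pos: [0.4421, 0.1024, 0.0339]
tool_rot: [-0.704, 0.068, -0.068, 0.704]
ft_force: [-0.1, -1.3, 0.9]
grip_width: -0.0
clock: 35.52
eef_pos: [0.4422, 0.1034, 0.0339]
tool_rot: [-0.704, 0.068, -0.068, 0.704]
ft_force: [-1.4, -1.1, 0.7]
grip_width: 0.0004
```

View pics/m_scene.png

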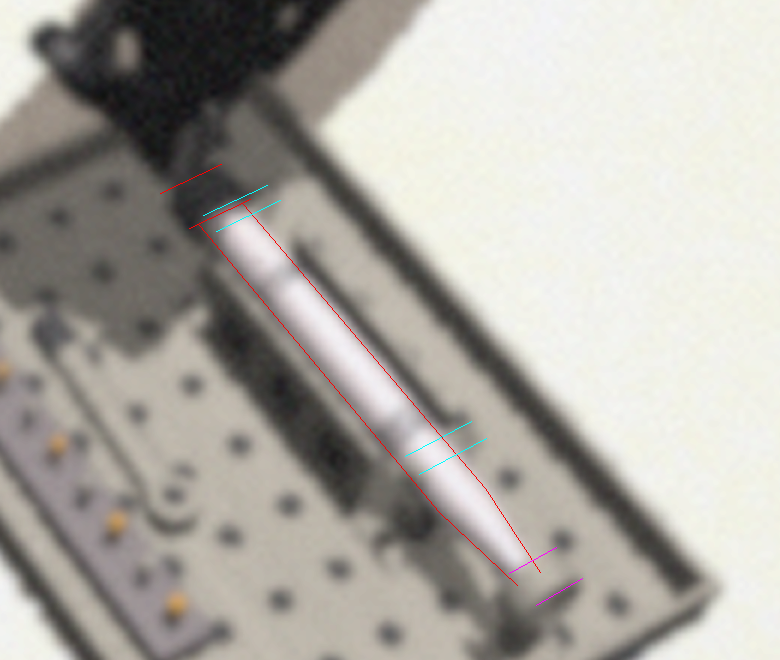

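The nose is at the guard mouth (522,572) and lined up with it. Now finer steps.

```bash
python3 -m inch '0 0 0 0 0 0.8 1; 0 0 0 0 0 0 1'
python3 -m inch '0 0 0 0 0 0.7 1; 0 0 0 0 0 0 1'
python3 -m inch '0 0 0 0 0 0.5 1; 0 0 0 0 0 0 1'
python3 -m inch '0 0 0 0 0 0.5 1; 0 0 0 0 0 0 1'
```

```text
clock: 35.88
eef_pos: [0.4424, 0.1041, 0.0339]
tool_rot: [-0.704, 0.068, -0.068, 0.704]
ft_force: [-0.6, -1.6, 1.9]
grip_width: 0.0
clock: 36.12
eef_pos: [0.4425, 0.1048, 0.0339]
tool_rot: [-0.704, 0.068, -0.068, 0.704]
ft_force: [-1.0, -2.2, 1.7]
grip_width: 0.0
clock: 36.38
eef_pos: [0.4426, 0.1053, 0.0339]
tool_rot: [0.704, -0.068, 0.068, -0.704]
ft_force: [-0.3, -2.4, 2.2]
grip_width: -0.0001
clock: 36.62
eef_pos: [0.4427, 0.1058, 0.0339]
tool_rot: [-0.704, 0.068, -0.068, 0.704]
ft_force: [-0.0, -1.4, 1.0]
grip_width: -0.0001
```

```bash
python3 -m inch '0 0 0 0 0 0.5 1; 0 0 0 0 0 0 1'
```

```text
clock: 36.88
eef_pos: [0.4427, 0.1061, 0.0339]
tool_rot: [0.704, -0.068, 0.068, -0.704]
ft_force: [-1.0, -2.1, 2.1]
grip_width: -0.0001
```

```bash
python3 -m inch '0 0 0 0 0 0.4 1; 0 0 0 0 0 0 1'
python3 -m inch '0 0 0 0 0 0.4 1; 0 0 0 0 0 0 1'
python3 -m inch '0 0 0 0 0 0.4 1; 0 0 0 0 0 0 1'
```

```text
clock: 37.12
eef_pos: [0.4428, 0.1062, 0.0339]
tool_rot: [0.704, -0.068, 0.068, -0.704]
ft_force: [-0.6, -5.7, 3.1]
grip_width: 0.0003
clock: 37.38
eef_pos: [0.4427, 0.1063, 0.0339]
tool_rot: [0.704, -0.068, 0.068, -0.703]
ft_force: [-1.4, -5.4, 2.9]
grip_width: 0.0001
clock: 37.62
eef_pos: [0.4427, 0.1063, 0.0339]
tool_rot: [0.705, -0.068, 0.068, -0.703]
ft_force: [-0.8, -7.3, 3.2]
grip_width: 0.0003
```

It stopped exactly where home was expected (TCP local y ≈ -83), with the force rising. I back away and rise clear.

```bash
python3 -m inch '0 0 0 0 0 -2 1; 0 0 0 0 0 -6 1; 0 0 0 0 0 -10 1; 0 0 0 0 -20 0 1; 0 0 0 0 -40 0 1; 0 0 0 0 -40 0 1; 0 0 0 0 -10 -40 1; 0 0 0 0 0 -50 1; 0 0 0 -20 0 -50 1; 0 0 0 0 0 -50 1; 0 0 0 0 0 0 1; 0 0 0 0 0 0 1'
python3 look.py n 0 36
python3 - <<'E'
import cv2
from h import *
for n in("scene","top"):
    c=bot.camera(n);cv2.imwrite(f"pics/f_{n}.png",cv2.convertScaleAbs(c["color"],alpha=1.7))
E
```

```text
clock: 39.12
eef_pos: [0.3837, -0.0929, 0.1439]
tool_rot: [-0.704, 0.068, -0.068, 0.704]
ft_force: [0.5, -0.1, -0.1]
grip_width: -0.0001
```

View pics/n_scene.png

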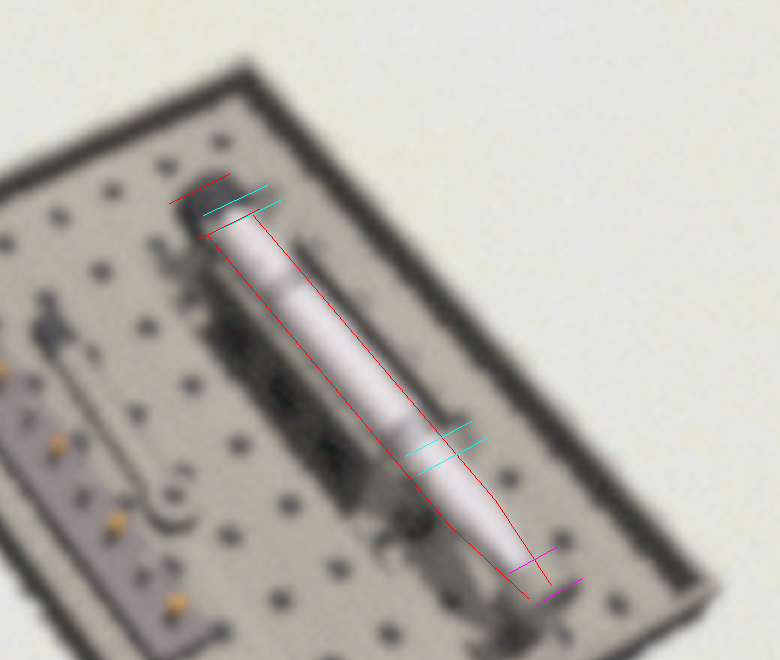

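View pics/n_top.png

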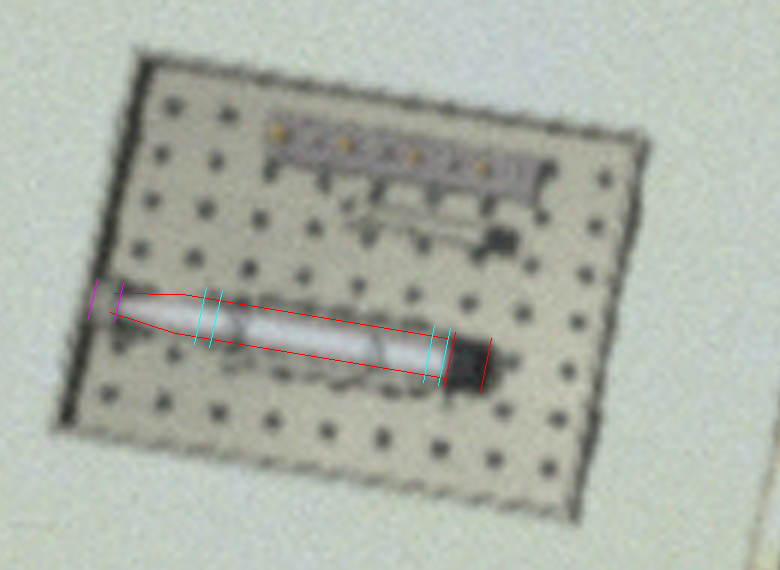

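View pics/f_top.png

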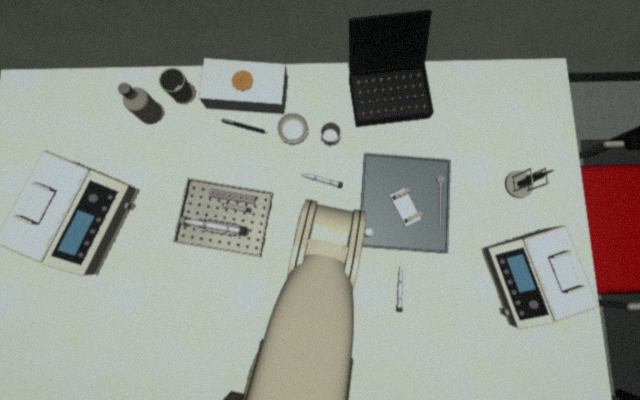

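```bash
python3 - <<'E'
from plan import *
vs=[]
for n in("scene","top"):
    c=bot.camera(n);best=None
    for d in bot.cut_out("handpiece",n):
        ys,xs=np.where(d["region"]);p=P(c,cw((-30,0,36)))
        if np.hypot(xs.mean()-p[0],ys.mean()-p[1])<25: best=d;break
    print(n,best and (best["conf"],best["extent"]))
    if best: vs.append((c,best["region"]))
    for t in ["ratchet","mirror","vial","pot","dish","pen","jaw_model"]:
        print(t,[(np.round(d["point"]).tolist(),round(d["conf"],2)) for d in bot.spot_point(t,n)][:1],end=" ")
    print()
g=cw((-30,0,36))
parts=hp();a=np.linspace(0,6.28,16);f=lambda x,r:np.c_[np.full(16,x),r*np.cos(a),r*np.sin(a)]/1000
parts[2]=np.r_[f(69,9),f(94,5.4)]
for w in (vs,vs[:1],vs[1:]):
    if not w: continue
    x,e=fit(parts,.0355,w,[g[0],g[1],CAS[1]+np.pi/2],0)
    print(np.round(rz(CAS[1]).T@(np.array([x[0],x[1],0])-CAS[0])*1000,1),np.degrees(x[2]).round(1),round(e,3))
E
```

```text
scene (0.96, [401.9, 249.0, 455.7, 317.2])
ratchet [([387.0, 289.0], 0.65)] mirror [([223.0, 142.0], 0.57)] vial [([300.0, 172.0], 0.58)] pot [([225.0, 255.0], 0.69)] dish [([243.0, 297.0], 0.9)] pen [([285.0, 362.0], 0.55)] jaw_model [([342.0, 189.0], 0.75)] 
top (0.72, [185.0, 220.7, 248.6, 235.3])
ratchet [([241.0, 206.0], 0.71)] mirror [([437.0, 199.0], 0.59)] vial [([364.0, 234.0], 0.56)] pot [([335.0, 133.0], 0.88)] dish [([291.0, 131.0], 0.87)] pen [([245.0, 126.0], 0.66)] jaw_model [] 
[-30.4   0.7   0. ] 78.9 0.289
[-30.6  -0.2   0. ] 79.1 0.169
[-30.2   0.4   0. ] 78.8 0.106
```

View pics/f_scene.png

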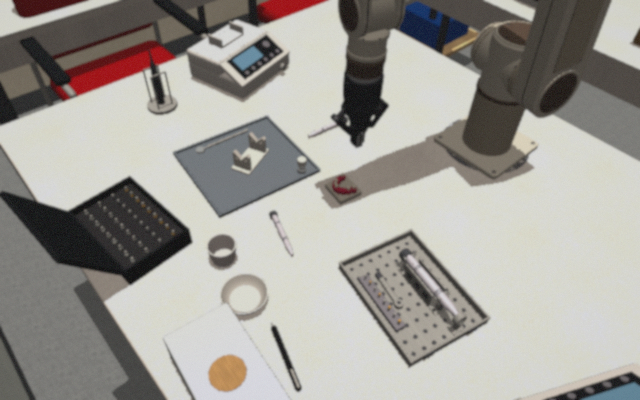

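The final pictures show the handpiece home. The pose fit puts its origin at cassette y = 0 ± 0.7 mm, x = -30, parallel to the clip line. Everything else is where it was, and the gripper is free at about scene (360,120). I hand the job in.

```bash
python3 -c "
from workcell import bot
print(bot.job_done(), bot.get_obs()['clock'])"
```

```text
the job is handed in; nothing more can be done
the job is handed in; nothing more can be done
```

The handpiece is in the cassette, in both clips, with its nose in the guard and its tail cap against the rear clip. The job was handed in at about 41 s of the 72 s allowed. The hand-in reports no verdict.

- **Pick-up:** I took the largest handpiece from the white rest. I closed on it three times before lifting, because the opening read about 15–16 mm on an 18 mm barrel. It read about the same at every depth, so I took it as a reading offset, and the grip held.
- **Pressing in:** I laid it on the clip lips about 11 mm short of home. The rear end went in first, peaking at 4.2 N, snapping, then bottoming; I stopped at 5.8 N. The front end peaked at 4.0 N, snapped and bottomed; I stopped at 6.7 N.
- **Sliding home:** I pushed it forward on the tail face at about 1–2.5 N until it met the rear clip, where the push reached about 7 N. I then backed off and moved the arm clear.

**Last checks:** The pose fit from both cameras puts the handpiece origin within 0.7 mm of home along the axis and 0.4 mm across it. The joint fit to both pictures was looser (error 0.29) than each camera alone (0.17 and 0.11). The nose inside the guard is hidden in the pictures, so its depth there comes from the pose fit and the force stop. The other things were where they had been, to within a few pixels of network noise. The network missed the practice jaw in the top view but found it unmoved in the scene view.

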